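# Sort the optics bench parts into their storage trays

### The job

The imaging set-up has been taken apart: put its five loose parts away in the white trays. Each lens goes upright into the well of the lens caddy that is made for its size (large lens in the wide well, small lens in the narrow one), the two rails lie flat in the rail tray, one in each bay, and the vacuum flange lies flat, stub up, in the square tray. Everything stays the way up it is now and rests fully down on its tray's floor, and the steel weight and the amber jar are left where they stand.

Things in the scene. Friction and masses are not known exactly. Their poses are not given: they have to be found in the camera images.
- lens_large: The larger camera lens: plain black cylinder 50 mm in diameter and 62 mm tall, standing upright with its glass on top; about 0.2 kg. Origin: centre of its underside, z up.
- lens_small: The smaller camera lens: plain black cylinder 30 mm in diameter and 50 mm tall, standing upright with its glass on top; about 0.07 kg. Origin: centre of its underside, z up.
- rail_a: Straight aluminium rail offcut, a bar 100 mm long, 25 mm wide and 30 mm high with a thin dark groove line along its top and sides, lying on the bench; about 0.17 kg. rail_a and rail_b are alike. Origin: centre of its underside; x along its length, z up.
- rail_b: Straight aluminium rail offcut, a bar 100 mm long, 25 mm wide and 30 mm high with a thin dark groove line along its top and sides, lying on the bench; about 0.17 kg. rail_a and rail_b are alike. Origin: centre of its underside; x along its length, z up.
- flange: Stainless vacuum flange: a disc 54 mm in diameter and 12 mm thick lying flat, with a round tube stub 26 mm in diameter standing up from its centre to 45 mm above the underside; about 0.24 kg. Origin: centre of its underside, z up along the stub.
- lens_caddy: Lens caddy, a white plastic block 148 x 92 mm and 20 mm high, fixed to the bench, with two round wells 12 mm deep (their floor 8 mm above the bench): the wide well, 72 mm in diameter, centred at x = -28 mm, y = 0, and the narrow well, 46 mm in diameter, at x = +41 mm, y = 0. Origin: centre of its underside; x along its length, from the wide well to the narrow one. It may stand turned any way.
- rail_tray: Rail tray, a low white plastic tray 130 x 124 mm, fixed to the bench, divided into two equal long bays side by side, each 122 mm long (x) and 56 mm wide, centred at y = -30 mm and y = +30 mm. Inner floor 4 mm above the bench, walls 4 mm thick, 14 mm high from the bench. Origin: centre of its underside; x along the bays.
- flange_tray: Flange tray, a low white plastic undivided square tray, 88 x 88 mm outside, 80 x 80 mm inside, fixed to the bench. Inner floor 4 mm above the bench, walls 14 mm high from the bench. Origin: centre of its underside, x and y along its sides.
- weight: Bystander, loose: steel calibration weight, a cylinder 44 mm in diameter with a small knob, 50 mm tall in all. Origin: centre of its underside. To be left alone.
- jar: Bystander, loose: closed amber glass jar with a white cap, 48 mm in diameter and 55 mm tall. Origin: centre of its underside. To be left alone.
Mind the look-alikes: they are no part of the job. Leave any pink look-alike of the rail_tray alone. Leave any blue look-alike of the lens_large alone.

How it is judged:
By the outcome, as a careful person would: the job done as asked, in the order asked, and still so for the second after the job is handed in, with the robot touching nothing.
It also fails if it takes over 115 s, if anything falls off the work surface, if the arm or the gripper's body presses on something with over 40 N, if the wrist force passes 120 N, or if a joint passes its speed limit or range.

### The arm

A 7-joint arm with a two-finger parallel gripper is mounted at the origin on the work surface. World frame = base frame: x ahead of the robot, y to its left, z up, the work surface at z = 0. Lengths are in m, angles in rad, forces in N, time in s.
With the tool pointing down it reaches from about 0.4 to 0.85 m from the base axis. Payload 10.4 kg.
Tool frame: the origin (TCP) lies at the very end of the fingers, on their centre line; the grasp point (between the pads) lies 19 mm behind it; z points along the fingers, y is the direction in which the jaws open and shut (so a half turn about z gives the same grasp; the last joint's range is limited). The gripper opens to 85 mm and grips with 20 to 120 N. Pads are 22 mm wide; open, the fingers measure 114 mm over their backs; the gripper's body (76 mm by 85 mm) begins 54 mm behind the grasp point. The pads swing forward as they close: fully open they stand 13 mm farther back than shut.
Start: joints at [1.107, 0.332, -0.065, 1.46, 0.022, 1.35, -0.088], TCP at [0.267, -0.565, 0.231] pointing down, gripper open.
Joint ranges: [-2.6, 2.6], [-0.5, 2.12], [-1.47, 1.34], [0.16, 2.42], [-1.27, 4.41], [0.06, 2.06], [-2.6, 2.6]. Speed limits (rad/s): [2.22, 2.22, 2.79, 2.79, 3.14, 3.14, 3.14].

### API

Orientations are given as a unit quaternion [w, x, y, z].
In Python, from rig import ctrl gives the robot as it stands.
- The arm moves only by the tool move_arm, never from a script. Its argument "plan" is a list of rows, each an object with "gripper": the closure, from 0 (fully open) to 1 (shut); "dp": the shift along the tool's x, y, z in m, a list of three; "rotation": the turn, a rotation vector about the tool's x, y, z in rad, a list of three. A call has 1 to 20 rows; each row shifts and turns the commanded pose from where the row before left it, along the tool's axes as they then stand; what a row does not reach is not made up. A row lasts 1/10 s, in which the tool goes at most 50 mm and 8.59 degrees, less where a joint would pass 70% of its speed; a pose out of reach is approached as far as the arm can. A call is refused whole if a number of a shift passes 0.05 or a number of a turn 0.15, either way. A call with a gripper value outside its range is refused whole. The fingers move at their own pace and stop on an object; "squeeze" is the grip in N (left out, the last holds). Time passes only in rows, so rows that do not move let the fingers close. It gives the time, the measured TCP pose, the force and the opening at its end, in the units of the state.
- ctrl.observe(): the state, without advancing time (a new reading comes with each control period).
- ctrl.camera(name): name is "scene" or "top" or "wrist"; returns a dict with "img" (384x512x3 uint8, red, green, blue), "K" (3x3 intrinsics, pixels), "R" (3x3) and "t" (3): a world point X has camera coordinates R X + t. Camera axes: x right, y down, z forward; pixel columns grow to the right and rows downward; lengths in m; the calibration is good to about 2 mm. A picture is of the moment at which its call begins. There is no depth.
- ctrl.job_done(): hands the job in, once; it reports no verdict.
The state is a dict: "clock": time; "qpos": joint angles; "qvel": joint speeds; "joint_torque": joint torques, N m; "tcp_pos": TCP position; "ee_rot": TCP orientation; "force": force on the tool from outside, world axes, zero at the start; "moment": the same for the moment, N m; "opening": opening from 0.0 (shut) to 1.0 (fully open).
Only numpy, scipy, OpenCV 4.12 (cv2) and the standard library are available. Lean on these libraries where they do the work, as an engineer would, in place of code of your own. Each camera call takes 0.05 s, during which the arm holds its last target.

## Working session

There is one attempt and no reset: what is moved stays moved. The work goes in short steps, Python scripts to look and compute and a tool call to move; the robot and the scene stay as the last step left them, time stands still between calls to the robot, and variables do not carry over. Pictures are saved under pics/ and viewed, and the job is handed in when it is done.

Besides the shell and the picture viewer there is one more tool, called after "Request:" as name(argument=value, ...) on one line, values as JSON. move_arm: Moves the arm, as the interface text tells. Its arguments: {"type":"object","properties":{"plan":{"type":"array","items":{"type":"object","properties":{"gripper":{"type":"number"},"dp":{"type":"array","items":{"type":"number"}},"rotation":{"type":"array","items":{"type":"number"}}}}},"squeeze":{"type":"number"}},"required":["plan"]}

```bash
ls; mkdir -p pics; python3 - <<'E'
from rig import ctrl
import cv2
print(ctrl.observe())
for n in ["scene","top","wrist"]:
    c=ctrl.camera(n); cv2.imwrite(f"pics/{n}0.png",c["img"][:,:,::-1]); print(n,c["K"],c["R"],c["t"])
E
```

```text
pics
{'clock': 0.0, 'qpos': array([ 1.10739799,  0.33287282, -0.06468464,  1.46100496,  0.02161427,
        1.34989983, -0.08851797]), 'qvel': array([-0.00041174,  0.00017917, -0.00095143, -0.00035573, -0.00106167,
        0.00077072,  0.00275184]), 'joint_torque': array([-2.68947595e-03, -6.25455809e+01,  4.74315241e-02, -3.91606414e+01,
        1.59087055e-02,  1.00617937e-02, -1.62662045e-04]), 'tcp_pos': array([ 0.26647202, -0.56490087,  0.23048493]), 'ee_rot': array([-7.15289052e-04,  9.75810759e-01,  2.18615665e-01, -2.06628789e-04]), 'force': array([ 0.35867453, -0.33046997, -0.06515512]), 'moment': array([-0.0101553 , -0.00770291,  0.03588006]), 'opening': 0.9967824463123748}
scene [[413.83415794   0.         259.38217495]
 [  0.         413.83415794 191.24958554]
 [  0.           0.           1.        ]] [[-0.32133271  0.94693738 -0.0074087 ]
 [ 0.6270459   0.20690536 -0.75100174]
 [-0.70961872 -0.24596702 -0.66025866]] [ 0.14999953 -0.24878645  1.41450842]
top [[387.46690868   0.         250.88349283]
 [  0.         387.46690868 192.48231953]
 [  0.           0.           1.        ]] [[ 0.01399157 -0.99988201 -0.00634074]
 [-0.98365197 -0.0126253  -0.17963685]
 [ 0.1795356   0.00875049 -0.98371256]] [0.01272343 0.44277693 0.99646395]
wrist [[312.47422659   0.         257.39147345]
 [  0.         312.47422659 191.8465882 ]
 [  0.           0.           1.        ]] [[ 0.42661739 -0.90443087 -0.00155023]
 [-0.86978    -0.41074138  0.27344883]
 [-0.24795231 -0.11530966 -0.9618853 ]] [-0.62439819 -0.03422586  0.37942467]
```

View pics/top0.png

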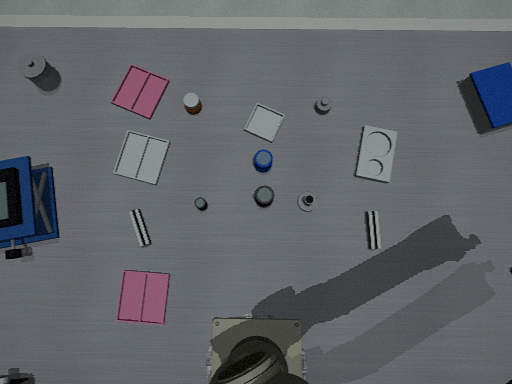

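View pics/scene0.png

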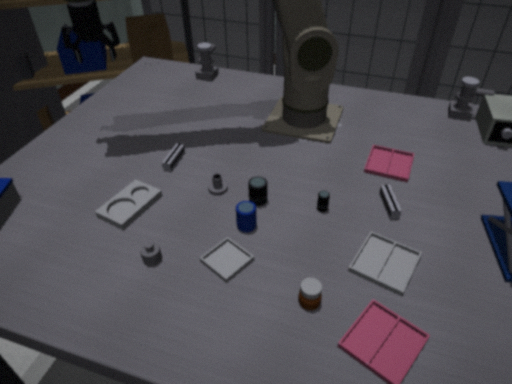

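View pics/wrist0.png

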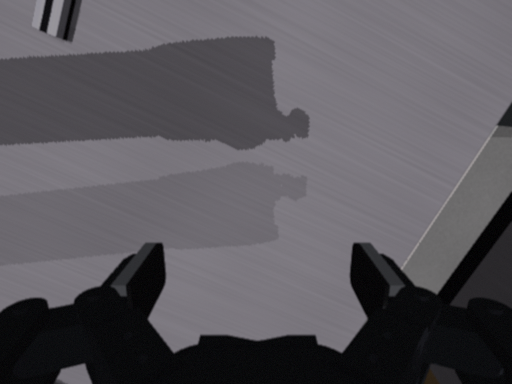

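```bash
cat > h.py <<'E'
import numpy as np, cv2
from scipy.spatial.transform import Rotation as Rn
def ray(c,uv):
    R=np.array(c["R"]);t=np.array(c["t"]);o=-R.T@t
    d=R.T@np.linalg.inv(c["K"])@np.array([uv[0],uv[1],1.]);return o,d
def atz(c,uv,z):
    o,d=ray(c,uv);return o+d*(z-o[2])/d[2]
def proj(c,X):
    X=np.atleast_2d(X);p=(X@np.array(c["R"]).T+c["t"])@np.array(c["K"]).T;return p[:,:2]/p[:,2:]
def tri(obs):
    A=np.zeros((3,3));b=np.zeros(3);L=[]
    for c,uv in obs:
        o,d=ray(c,uv);d=d/np.linalg.norm(d);P=np.eye(3)-np.outer(d,d);A+=P;b+=P@o;L.append((P,o))
    X=np.linalg.solve(A,b);return X,[float(np.linalg.norm(P@(X-o)))*1000 for P,o in L]
E
python3 - <<'E'
import cv2,pickle
from rig import ctrl
cs={n:ctrl.camera(n) for n in ["scene","top"]}
pickle.dump(cs,open("cs.pkl","wb"))
t=cs["top"]["img"][:,:,::-1][85:255,100:410]; s=cs["scene"]["img"][:,:,::-1][130:320,85:435]
def up(i,k):
    i=cv2.resize(i,None,fx=k,fy=k,interpolation=cv2.INTER_CUBIC); return i
cv2.imwrite("pics/t1.png",up(t,2.5)); cv2.imwrite("pics/s1.png",cv2.convertScaleAbs(up(s,2.28),alpha=1.8))
E
```

```text
(no output)
```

View pics/t1.png

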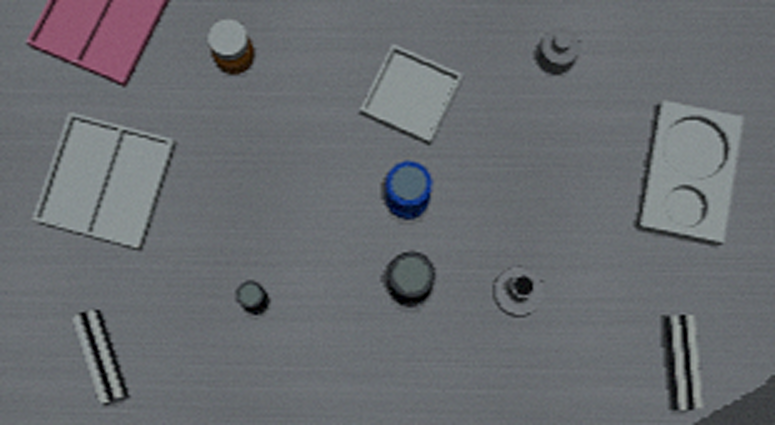

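View pics/s1.png

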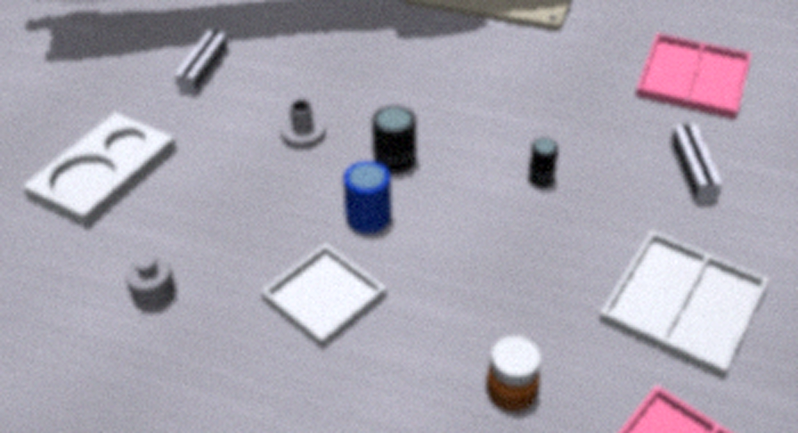

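```bash
python3 - <<'E'
import pickle,numpy as np
from h import *
cs=pickle.load(open("cs.pkl","rb"));T,S=cs["top"],cs["scene"]
f=lambda p:(100+p[0]/2.5-.3,85+p[1]/2.5-.3); g=lambda p:(85+p[0]/2.28-.3,130+p[1]/2.28-.3)
P={"LL":((411,275),(394,120)),"LS":((252,295),(543,147)),"FL":((521,285),(301,104)),
"FT1":((395,47),(323,343)),"FT2":((461,73),(264,294)),"FT3":((430,142),(325,246)),"FT4":((361,113),(385,293)),
"RT1":((71,114),(725,372)),"RT2":((175,141),(602,314)),"RT3":((141,248),(653,234)),"RT4":((35,219),(767,280)),
"C1":((662,101),(88,224)),"C2":((743,117),(26,188)),"C3":((721,243),(116,114)),"C4":((638,228),(174,143)),
"RL+":((87,313),(708,195)),"RL-":((114,402),(684,128)),"RR+":((680,316),(186,80)),"RR-":((685,408),(214,36)),
"Cw":((695,149),(85,174)),"Cn":((687,207),(127,139)),"blue":((408,183),(367,176))}
for k,(a,b) in P.items():
    X,e=tri([(T,f(a)),(S,g(b))]);print(k,X.round(4),np.round(e,1))
E
```

```text
LL [ 0.4339 -0.0161  0.0574] [0.2 0.2]
LS [0.4123 0.1523 0.045 ] [0.4 0.4]
FL [ 0.427  -0.1339  0.0454] [0.6 0.6]
FT1 [0.7103 0.0045 0.004 ] [1.7 1.7]
FT2 [ 0.6773 -0.0718  0.0097] [1.2 1.2]
FT3 [ 0.5959 -0.0379  0.0073] [0. 0.]
FT4 [0.6313 0.0413 0.0014] [0.3 0.3]
RT1 [0.6245 0.3727 0.0066] [0.9 0.9]
RT2 [0.5935 0.2527 0.0068] [1.5 1.5]
RT3 [0.4694 0.2854 0.0059] [2.5 2.5]
RT4 [0.5004 0.4036 0.0096] [1.3 1.3]
C1 [ 0.6464 -0.2987  0.0061] [3.4 3.4]
C2 [ 0.6262 -0.388   0.0143] [2. 2.]
C3 [ 0.4817 -0.3581  0.0149] [0.3 0.3]
C4 [ 0.4994 -0.27    0.0069] [0.5 0.5]
RL+ [0.3953 0.337  0.0111] [0.6 0.6]
RL- [0.2988 0.2991 0.02  ] [0.8 0.8]
RR+ [ 0.3992 -0.3074  0.0192] [0.8 0.8]
RR- [ 0.3022 -0.3126  0.02  ] [3.5 3.5]
Cw [ 0.588  -0.3333  0.0172] [0.1 0.1]
Cn [ 0.5207 -0.3204  0.0176] [1.1 1.1]
blue [ 0.533  -0.0121  0.0601] [0.1 0.1]
```

```bash
cat >> h.py <<'E'
def yawof(o): # deg of tool x in world
    q=o["ee_rot"];x=Rn.from_quat([q[1],q[2],q[3],q[0]]).apply([1,0,0]);return np.degrees(np.arctan2(x[1],x[0]))
def go(o,target,yaw=None,pos=None,y0=None,step=.045):
    """world delta -> tool rows. rotate first then shift"""
    p=np.array(o["tcp_pos"]) if pos is None else np.array(pos); y=yawof(o) if y0 is None else y0
    if yaw is not None:
        d=(yaw-y+180)%360-180
        r=-np.radians(d); n=int(np.ceil(abs(r)/.149)); print(f"turn {r:.4f} rad: {n} rows of {r/max(n,1):.4f}"); y=yaw
    a=np.radians(y);D=np.array(target)-p
    t=np.array([np.cos(a)*D[0]+np.sin(a)*D[1], np.sin(a)*D[0]-np.cos(a)*D[1], -D[2]])
    n=int(np.ceil(np.linalg.norm(t)/step)); print("shift",t.round(4),n,"rows of",(t/max(n,1)).round(4))
E
python3 - <<'E'
from rig import ctrl
from h import *
o=ctrl.observe(); print(yawof(o))
go(o,[.434,-.016,.23],0)
c=ctrl.camera("wrist");q=o["ee_rot"];W=Rn.from_quat([q[1],q[2],q[3],q[0]]).as_matrix()
cen=-c["R"].T@c["t"]; print("cam in tool",W.T@(cen-o["tcp_pos"]), "fwd in tool",W.T@c["R"][2])
E
```

```text
25.257653796726558
turn 0.4408 rad: 3 rows of 0.1469
shift [ 0.1674 -0.5491  0.001 ] 13 rows of [ 0.0129 -0.0422  0.0001]
cam in tool [ 7.07976990e-02  1.29305859e-04 -1.42760566e-01] fwd in tool [-2.73399859e-01 -3.09547132e-04  9.61900422e-01]
```

Request:
move_arm(plan=[{"rotation": [0, 0, 0.147]}, {"rotation": [0, 0, 0.147]}, {"rotation": [0, 0, 0.147]}, {"dp": [0.0129, -0.0422, 0]}, {"dp": [0.0129, -0.0422, 0]}, {"dp": [0.0129, -0.0422, 0]}, {"dp": [0.0129, -0.0422, 0]}, {"dp": [0.0129, -0.0422, 0]}, {"dp": [0.0129, -0.0422, 0]}, {"dp": [0.0129, -0.0422, 0]}, {"dp": [0.0129, -0.0422, 0]}, {"dp": [0.0129, -0.0422, 0]}, {"dp": [0.0129, -0.0422, 0]}, {"dp": [0.0129, -0.0422, 0]}, {"dp": [0.0129, -0.0422, 0]}, {"dp": [0.0129, -0.0422, 0]}, {"dp": [0, 0, 0]}, {"dp": [0, 0, 0]}])

```text
schema error: expected keys gripper, dp, rotation
```

```bash
cat > look.py <<'E'
import sys,cv2,pickle
from rig import ctrl
from h import *
o=ctrl.observe();c=ctrl.camera("wrist");n=sys.argv[1]
pickle.dump((o,c),open(f"{n}.pkl","wb"))
cv2.imwrite(f"pics/{n}.png",c["img"][:,:,::-1])
print(o["clock"],o["tcp_pos"].round(4),yawof(o).round(2),o["force"].round(1),o["opening"],o["qpos"].round(2))
E
python3 look.py w1
```

```text
0.3 [ 0.2667 -0.5651  0.231 ] 25.26 [-0.5  0.2 -0.3] 1.002698128494892 [ 1.11  0.33 -0.06  1.46  0.02  1.35 -0.09]
```

View pics/w1.png

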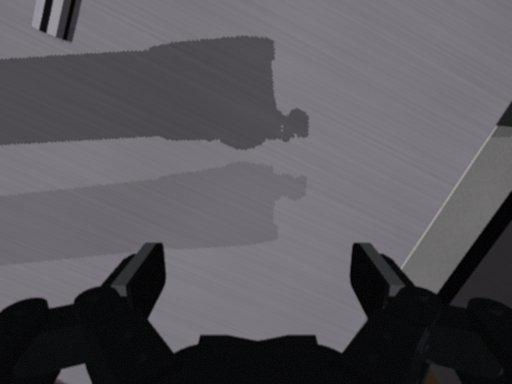

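All keys are needed in every row.

Request:
move_arm(plan=[{"gripper": 0, "dp": [0, 0, 0], "rotation": [0, 0, 0.147]}, {"gripper": 0, "dp": [0, 0, 0], "rotation": [0, 0, 0.147]}, {"gripper": 0, "dp": [0, 0, 0], "rotation": [0, 0, 0.147]}, {"gripper": 0, "dp": [0.0129, -0.0422, 0], "rotation": [0, 0, 0]}, {"gripper": 0, "dp": [0.0129, -0.0422, 0], "rotation": [0, 0, 0]}, {"gripper": 0, "dp": [0.0129, -0.0422, 0], "rotation": [0, 0, 0]}, {"gripper": 0, "dp": [0.0129, -0.0422, 0], "rotation": [0, 0, 0]}, {"gripper": 0, "dp": [0.0129, -0.0422, 0], "rotation": [0, 0, 0]}, {"gripper": 0, "dp": [0.0129, -0.0422, 0], "rotation": [0, 0, 0]}, {"gripper": 0, "dp": [0.0129, -0.0422, 0], "rotation": [0, 0, 0]}, {"gripper": 0, "dp": [0.0129, -0.0422, 0], "rotation": [0, 0, 0]}, {"gripper": 0, "dp": [0.0129, -0.0422, 0], "rotation": [0, 0, 0]}, {"gripper": 0, "dp": [0.0129, -0.0422, 0], "rotation": [0, 0, 0]}, {"gripper": 0, "dp": [0.0129, -0.0422, 0], "rotation": [0, 0, 0]}, {"gripper": 0, "dp": [0.0129, -0.0422, 0], "rotation": [0, 0, 0]}, {"gripper": 0, "dp": [0.0129, -0.0422, 0], "rotation": [0, 0, 0]}, {"gripper": 0, "dp": [0, 0, 0], "rotation": [0, 0, 0]}, {"gripper": 0, "dp": [0, 0, 0], "rotation": [0, 0, 0]}], squeeze=40)

```text
clock: 2.15
tcp_pos: [0.4346, -0.016, 0.2314]
ee_rot: [0.0, 1.0, 0.001, 0.0]
force: [-0.1, -1.0, 0.1]
opening: 0.998
```

```bash
python3 look.py w2
```

```text
2.15 [ 0.4346 -0.016   0.2314] 0.12 [-0.1 -1.   0.1] 0.9980273121112647 [ 0.53 -0.07 -0.57  1.9  -0.04  1.3  -1.59]
```

View pics/w2.png

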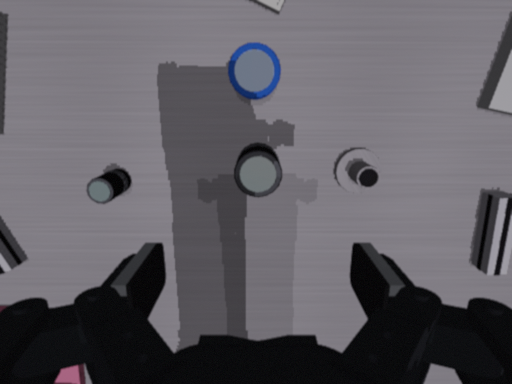

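```bash
python3 - <<'E'
import pickle
from h import *
o,c=pickle.load(open("w2.pkl","rb"));cs=pickle.load(open("cs.pkl","rb"));T,S=cs["top"],cs["scene"]
f=lambda p:(100+p[0]/2.5-.3,85+p[1]/2.5-.3); g=lambda p:(85+p[0]/2.28-.3,130+p[1]/2.28-.3)
for n,w,a,b,z in [("LL",(258,174),(411,275),(394,120),.062),("LS",(101,190),(252,295),(543,147),.05),("FL",(368,178),(521,285),(301,104),.045)]:
    X,e=tri([(T,f(a)),(S,g(b)),(c,w)]);print(n,X.round(4),np.round(e,1),atz(c,w,z).round(4))
print(atz(c,(357,171),.012))
E
```

```text
LL [ 0.4341 -0.016   0.0574] [0.3 0.3 0.3] [ 0.4355 -0.016   0.062 ]
LS [0.4132 0.153  0.0464] [1.7 0.4 1.8] [0.4148 0.153  0.05  ]
FL [ 0.4273 -0.1341  0.0456] [1.  0.2 0.8] [ 0.4275 -0.135   0.045 ]
[ 0.42819585 -0.13313203  0.012     ]
```

Request:
move_arm(plan=[{"gripper": 0, "dp": [0.001, 0, 0.045], "rotation": [0, 0, 0]}, {"gripper": 0, "dp": [0, 0, 0.045], "rotation": [0, 0, 0]}, {"gripper": 0, "dp": [0, 0, 0.045], "rotation": [0, 0, 0]}, {"gripper": 0, "dp": [0, 0, 0.045], "rotation": [0, 0, 0]}, {"gripper": 0, "dp": [0, 0, 0.02], "rotation": [0, 0, 0]}, {"gripper": 0, "dp": [0, 0, 0.013], "rotation": [0, 0, 0]}, {"gripper": 0, "dp": [0, 0, 0], "rotation": [0, 0, 0]}, {"gripper": 1, "dp": [0, 0, 0], "rotation": [0, 0, 0]}, {"gripper": 1, "dp": [0, 0, 0], "rotation": [0, 0, 0]}, {"gripper": 1, "dp": [0, 0, 0], "rotation": [0, 0, 0]}, {"gripper": 1, "dp": [0, 0, 0], "rotation": [0, 0, 0]}, {"gripper": 1, "dp": [0, 0, 0], "rotation": [0, 0, 0]}, {"gripper": 1, "dp": [0, 0, 0], "rotation": [0, 0, 0]}, {"gripper": 1, "dp": [0, 0, 0], "rotation": [0, 0, 0]}], squeeze=40)

```text
clock: 3.6
tcp_pos: [0.4365, -0.017, 0.0197]
ee_rot: [0.0, 1.0, -0.0, 0.001]
force: [-1.9, -1.0, 6.5]
opening: 0.574
```

```bash
python3 look.py w3; python3 - <<'E'
from rig import ctrl
from h import *
o=ctrl.observe()
a=[.588,-.333];b=[.5207,-.3204]
print(np.degrees(np.arctan2(b[1]-a[1],b[0]-a[0])), np.hypot(b[0]-a[0],b[1]-a[1]))
go(o,[.588,-.333,.20],0,pos=[.4355,-.016,.128])
E
```

```text
3.6 [ 0.4365 -0.017   0.0197] -0.02 [-1.9 -1.   6.5] 0.5739756252713413 [ 0.48  0.22 -0.58  2.13  0.17  0.83 -1.77]
169.3957661606283 0.06846933620241975
turn -0.0004 rad: 1 rows of -0.0004
shift [ 0.1525  0.317  -0.072 ] 8 rows of [ 0.0191  0.0396 -0.009 ]
```

View pics/w3.png

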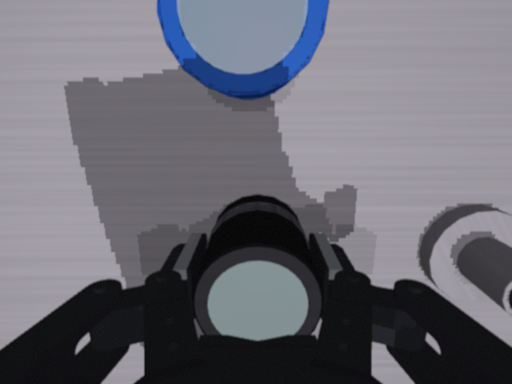

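Request:
move_arm(plan=[{"gripper": 1, "dp": [0, 0, -0.03], "rotation": [0, 0, 0]}, {"gripper": 1, "dp": [0, 0, -0.04], "rotation": [0, 0, 0]}, {"gripper": 1, "dp": [0, 0, -0.04], "rotation": [0, 0, 0.09]}, {"gripper": 1, "dp": [0, 0, 0], "rotation": [0, 0, 0.09]}, {"gripper": 1, "dp": [0.012, 0.041, -0.008], "rotation": [0, 0, 0]}, {"gripper": 1, "dp": [0.012, 0.041, -0.008], "rotation": [0, 0, 0]}, {"gripper": 1, "dp": [0.012, 0.041, -0.008], "rotation": [0, 0, 0]}, {"gripper": 1, "dp": [0.012, 0.041, -0.008], "rotation": [0, 0, 0]}, {"gripper": 1, "dp": [0.012, 0.041, -0.008], "rotation": [0, 0, 0]}, {"gripper": 1, "dp": [0.012, 0.041, -0.008], "rotation": [0, 0, 0]}, {"gripper": 1, "dp": [0.012, 0.041, -0.008], "rotation": [0, 0, 0]}, {"gripper": 1, "dp": [0.012, 0.041, -0.008], "rotation": [0, 0, 0]}, {"gripper": 1, "dp": [0, 0, 0], "rotation": [0, 0, 0]}, {"gripper": 1, "dp": [0, 0, 0], "rotation": [0, 0, 0]}], squeeze=40)

```text
clock: 5.05
tcp_pos: [0.4709, -0.3573, 0.1927]
ee_rot: [-0.0, 0.996, -0.091, 0.0]
force: [-0.6, 0.5, -1.1]
opening: 0.576
```

```bash
python3 look.py w4
```

```text
5.05 [ 0.4709 -0.3573  0.1927] -10.42 [-0.6  0.5 -1.1] 0.5757668501560883 [ 0.83  0.3  -0.31  1.59  0.09  1.26 -1.25]
```

View pics/w4.png

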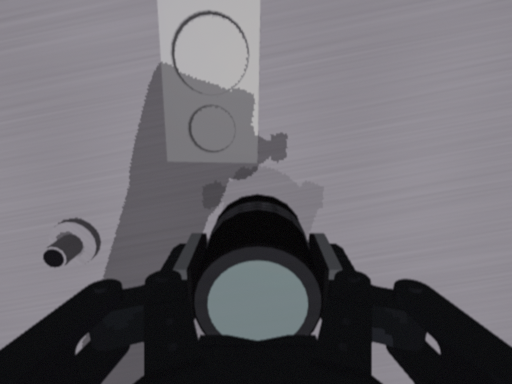

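```bash
python3 - <<'E'
import pickle
from h import *
o,c=pickle.load(open("w4.pkl","rb"));cs=pickle.load(open("cs.pkl","rb"));T,S=cs["top"],cs["scene"]
f=lambda p:(100+p[0]/2.5-.3,85+p[1]/2.5-.3); g=lambda p:(85+p[0]/2.28-.3,130+p[1]/2.28-.3)
w=[]
for n,p,a,b in [("W",(211,52.5),(695,149),(85,174)),("N",(213,129),(687,207),(127,139))]:
    w.append(atz(c,p,.02)); print(n,w[-1].round(4),tri([(T,f(a)),(S,g(b)),(c,p)]))
d=w[1]-w[0];print(np.linalg.norm(d),np.degrees(np.arctan2(d[1],d[0])))
print(atz(c,(167,161),.02),atz(c,(258,162),.02))
m=w[0]+d*28/69; print("origin",m)
go(o,[w[0][0],w[0][1],.19])
E
```

```text
W [ 0.5929 -0.3349  0.02  ] (array([ 0.59001064, -0.33353793,  0.01775927]), [2.0075615486302394, 1.68677095117155, 3.421749664412])
N [ 0.5241 -0.3214  0.02  ] (array([ 0.52195193, -0.32052954,  0.01757092]), [1.2202382088293713, 1.8613705653492962, 2.0939074293827753])
0.07008985479518479 168.872423152609
[ 0.5012389  -0.26812774  0.02      ] [ 0.48342896 -0.35934655  0.02      ]
origin [ 0.56498759 -0.32942169  0.02      ]
shift [ 0.1159 -0.0441  0.0027] 3 rows of [ 0.0386 -0.0147  0.0009]
```

Request:
move_arm(plan=[{"gripper": 1, "dp": [0.0382, -0.0146, 0], "rotation": [0, 0, 0]}, {"gripper": 1, "dp": [0.0382, -0.0146, 0], "rotation": [0, 0, 0]}, {"gripper": 1, "dp": [0.0382, -0.0146, 0], "rotation": [0, 0, 0]}, {"gripper": 1, "dp": [0, 0, 0.045], "rotation": [0, 0, 0]}, {"gripper": 1, "dp": [0, 0, 0.045], "rotation": [0, 0, 0]}, {"gripper": 1, "dp": [0, 0, 0.04], "rotation": [0, 0, 0]}, {"gripper": 1, "dp": [0, 0, 0], "rotation": [0, 0, 0]}, {"gripper": 1, "dp": [0, 0, 0], "rotation": [0, 0, 0]}], squeeze=40)

```text
clock: 5.9
tcp_pos: [0.5922, -0.333, 0.0635]
ee_rot: [-0.0, 0.996, -0.089, 0.0]
force: [0.0, -0.4, 0.1]
opening: 0.574
```

```bash
python3 look.py w5
```

```text
5.9 [ 0.5922 -0.333   0.0635] -10.25 [ 0.  -0.4  0.1] 0.5740954477863984 [ 0.67  0.6  -0.31  1.46  0.19  1.11 -1.43]
```

View pics/w5.png

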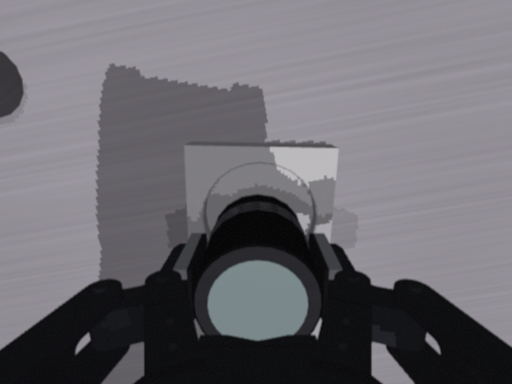

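```bash
python3 - <<'E'
import pickle
from h import *
o,c=pickle.load(open("w5.pkl","rb"))
a=np.radians(-10.25);x=np.array([np.cos(a),np.sin(a)])
for p in [(260,162),(205,212),(316,212),(260,144)]:
    X=atz(c,p,.02); r=X[:2]-o["tcp_pos"][:2]; print(p,X.round(4),"tool x",r@x, "tool y", r@np.array([x[1],-x[0]]))
E
```

```text
(260, 162) [ 0.6278 -0.3403  0.02  ] tool x 0.036377729367709104 tool y 0.000827734262091203
(205, 212) [ 0.6025 -0.3005  0.02  ] tool x 0.004407831104601955 tool y -0.03383081677467066
(316, 212) [ 0.5901 -0.3694  0.02  ] tool x 0.00445076374589952 tool y 0.03623794363856807
(260, 144) [ 0.6385 -0.3422  0.02  ] tool x 0.04719640113402843 tool y 0.0008033203405357296
```

Request:
move_arm(plan=[{"gripper": 1, "dp": [0, 0, 0.02], "rotation": [0, 0, 0]}, {"gripper": 1, "dp": [0, 0, 0.011], "rotation": [0, 0, 0]}, {"gripper": 1, "dp": [0, 0, 0.004], "rotation": [0, 0, 0]}, {"gripper": 1, "dp": [0, 0, 0.001], "rotation": [0, 0, 0]}, {"gripper": 1, "dp": [0, 0, 0], "rotation": [0, 0, 0]}, {"gripper": 1, "dp": [0, 0, 0], "rotation": [0, 0, 0]}], squeeze=40)

```text
clock: 6.55
tcp_pos: [0.5923, -0.3342, 0.0278]
ee_rot: [0.0, 0.996, -0.09, 0.001]
force: [-2.8, 2.5, 6.4]
opening: 0.574
```

Request:
move_arm(plan=[{"gripper": 0, "dp": [0, 0, 0], "rotation": [0, 0, 0]}, {"gripper": 0, "dp": [0, 0, 0], "rotation": [0, 0, 0]}, {"gripper": 0, "dp": [0, 0, 0], "rotation": [0, 0, 0]}, {"gripper": 0, "dp": [0, 0, -0.04], "rotation": [0, 0, 0]}, {"gripper": 0, "dp": [0, 0, -0.045], "rotation": [0, 0, 0]}, {"gripper": 0, "dp": [0, 0, -0.045], "rotation": [0, 0, 0]}, {"gripper": 0, "dp": [0, 0, -0.045], "rotation": [0, 0, 0]}, {"gripper": 0, "dp": [0, 0, 0], "rotation": [0, 0, 0]}], squeeze=40)

```text
clock: 7.35
tcp_pos: [0.5946, -0.3352, 0.2092]
ee_rot: [0.002, 0.996, -0.09, 0.005]
force: [-0.2, 0.3, 0.5]
opening: 0.999
```

```bash
python3 look.py w6; python3 - <<'E'
from rig import ctrl
from h import *
go(ctrl.observe(),[.4145,.153,.2])
E
```

```text
7.35 [ 0.5946 -0.3352  0.2092] -10.34 [-0.2  0.3  0.5] 0.9988400818550184 [ 0.67  0.48 -0.33  1.32  0.15  1.35 -1.4 ]
shift [-0.2635 -0.4477  0.0054] 12 rows of [-0.022  -0.0373  0.0004]
```

View pics/w6.png

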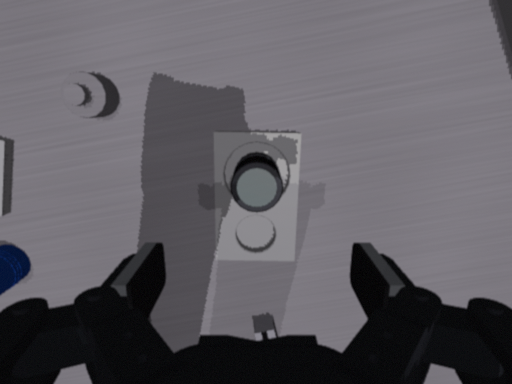

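Request:
move_arm(plan=[{"gripper": 0, "dp": [-0.022, -0.0373, 0], "rotation": [0, 0, 0]}, {"gripper": 0, "dp": [-0.022, -0.0373, 0], "rotation": [0, 0, 0]}, {"gripper": 0, "dp": [-0.022, -0.0373, 0], "rotation": [0, 0, 0]}, {"gripper": 0, "dp": [-0.022, -0.0373, 0], "rotation": [0, 0, 0]}, {"gripper": 0, "dp": [-0.022, -0.0373, 0], "rotation": [0, 0, 0]}, {"gripper": 0, "dp": [-0.022, -0.0373, 0], "rotation": [0, 0, 0]}, {"gripper": 0, "dp": [-0.022, -0.0373, 0], "rotation": [0, 0, 0]}, {"gripper": 0, "dp": [-0.022, -0.0373, 0], "rotation": [0, 0, 0]}, {"gripper": 0, "dp": [-0.022, -0.0373, 0], "rotation": [0, 0, 0]}, {"gripper": 0, "dp": [-0.022, -0.0373, 0], "rotation": [0, 0, 0]}, {"gripper": 0, "dp": [-0.022, -0.0373, 0], "rotation": [0, 0, 0]}, {"gripper": 0, "dp": [-0.022, -0.0373, 0], "rotation": [0, 0, 0]}, {"gripper": 0, "dp": [0, 0, 0], "rotation": [0, 0, 0]}, {"gripper": 0, "dp": [0, 0, 0], "rotation": [0, 0, 0]}], squeeze=40)

```text
clock: 8.8
tcp_pos: [0.4117, 0.1539, 0.2006]
ee_rot: [0.0, 0.996, -0.089, -0.0]
force: [1.4, -1.0, 0.5]
opening: 0.996
```

```bash
python3 look.py w7; python3 - <<'E'
import pickle
from h import *
o,c=pickle.load(open("w6.pkl","rb"))
print("lens",atz(c,(257,187),.07),"narrow",atz(c,(255.5,231),.02), "wide rim", atz(c,(256.5,173),.02))
E
```

```text
8.8 [0.4117 0.1539 0.2006] -10.2 [ 1.4 -1.   0.5] 0.9961628753086925 [ 0.28 -0.03 -0.72  1.93 -0.02  1.23 -2.18]
lens [ 0.59142301 -0.33386969  0.07      ] narrow [ 0.52804982 -0.32058424  0.02      ] wide rim [ 0.59433868 -0.33389475  0.02      ]
```

View pics/w7.png

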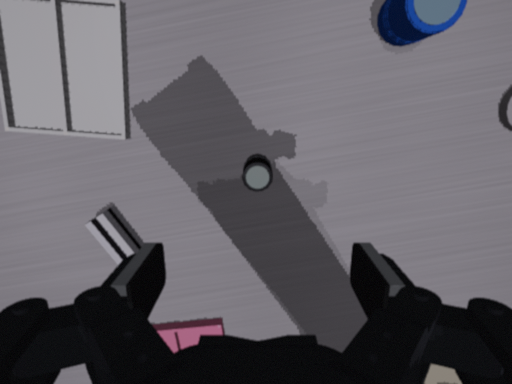

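```bash
python3 - <<'E'
import pickle
from h import *
o,c=pickle.load(open("w7.pkl","rb"))
X=atz(c,(258,176),.05);print(X)
go(o,[X[0],X[1],.014])
E
```

```text
[0.41456893 0.15357049 0.05      ]
shift [ 0.0029 -0.0002  0.1866] 5 rows of [ 0.0006 -0.      0.0373]
```

Request:
move_arm(plan=[{"gripper": 0, "dp": [0.003, 0, 0.045], "rotation": [0, 0, 0]}, {"gripper": 0, "dp": [0, 0, 0.045], "rotation": [0, 0, 0]}, {"gripper": 0, "dp": [0, 0, 0.045], "rotation": [0, 0, 0]}, {"gripper": 0, "dp": [0, 0, 0.035], "rotation": [0, 0, 0]}, {"gripper": 0, "dp": [0, 0, 0.0145], "rotation": [0, 0, 0]}, {"gripper": 0, "dp": [0, 0, 0], "rotation": [0, 0, 0]}, {"gripper": 0, "dp": [0, 0, 0], "rotation": [0, 0, 0]}, {"gripper": 1, "dp": [0, 0, 0], "rotation": [0, 0, 0]}, {"gripper": 1, "dp": [0, 0, 0], "rotation": [0, 0, 0]}, {"gripper": 1, "dp": [0, 0, 0], "rotation": [0, 0, 0]}, {"gripper": 1, "dp": [0, 0, 0], "rotation": [0, 0, 0]}, {"gripper": 1, "dp": [0, 0, 0], "rotation": [0, 0, 0]}, {"gripper": 1, "dp": [0, 0, 0], "rotation": [0, 0, 0]}, {"gripper": 1, "dp": [0, 0, 0], "rotation": [0, 0, 0]}, {"gripper": 1, "dp": [0, 0, 0], "rotation": [0, 0, 0]}], squeeze=30)

```text
clock: 10.35
tcp_pos: [0.4156, 0.1531, 0.0174]
ee_rot: [0.0, 0.996, -0.09, 0.0]
force: [-1.7, -1.1, 7.7]
opening: 0.344
```

```bash
python3 look.py w8; python3 - <<'E'
from rig import ctrl
from h import *
o=ctrl.observe(); print(o["tcp_pos"])
go(o,[.5255,-.321,.14],-11.)
E
```

```text
10.35 [0.4156 0.1531 0.0174] -10.32 [-1.7 -1.1  7.7] 0.3442069205729554 [ 0.2   0.27 -0.71  2.11  0.23  0.84 -2.39]
[0.41564967 0.15308286 0.01743614]
turn 0.0118 rad: 1 rows of 0.0118
shift [ 0.1983  0.4444 -0.1226] 12 rows of [ 0.0165  0.037  -0.0102]
```

View pics/w8.png

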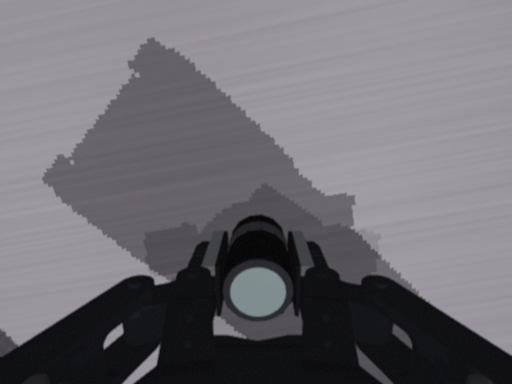

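Request:
move_arm(plan=[{"gripper": 1, "dp": [0, 0, -0.03], "rotation": [0, 0, 0.012]}, {"gripper": 1, "dp": [0, 0, -0.045], "rotation": [0, 0, 0]}, {"gripper": 1, "dp": [0, 0, -0.048], "rotation": [0, 0, 0]}, {"gripper": 1, "dp": [0.0165, 0.037, 0], "rotation": [0, 0, 0]}, {"gripper": 1, "dp": [0.0165, 0.037, 0], "rotation": [0, 0, 0]}, {"gripper": 1, "dp": [0.0165, 0.037, 0], "rotation": [0, 0, 0]}, {"gripper": 1, "dp": [0.0165, 0.037, 0], "rotation": [0, 0, 0]}, {"gripper": 1, "dp": [0.0165, 0.037, 0], "rotation": [0, 0, 0]}, {"gripper": 1, "dp": [0.0165, 0.037, 0], "rotation": [0, 0, 0]}, {"gripper": 1, "dp": [0.0165, 0.037, 0], "rotation": [0, 0, 0]}, {"gripper": 1, "dp": [0.0165, 0.037, 0], "rotation": [0, 0, 0]}, {"gripper": 1, "dp": [0.0165, 0.037, 0], "rotation": [0, 0, 0]}, {"gripper": 1, "dp": [0.0165, 0.037, 0], "rotation": [0, 0, 0]}, {"gripper": 1, "dp": [0.0165, 0.037, 0], "rotation": [0, 0, 0]}, {"gripper": 1, "dp": [0.0165, 0.037, 0], "rotation": [0, 0, 0]}, {"gripper": 1, "dp": [0, 0, 0], "rotation": [0, 0, 0]}, {"gripper": 1, "dp": [0, 0, 0], "rotation": [0, 0, 0]}], squeeze=30)

```text
clock: 12.1
tcp_pos: [0.5244, -0.3211, 0.1392]
ee_rot: [-0.0, 0.995, -0.097, -0.0]
force: [0.4, 0.5, -0.9]
opening: 0.34
```

```bash
python3 look.py w9
```

```text
12.1 [ 0.5244 -0.3211  0.1392] -11.1 [ 0.4  0.5 -0.9] 0.34047755046372674 [ 0.75  0.4  -0.34  1.59  0.14  1.18 -1.39]
```

View pics/w9.png

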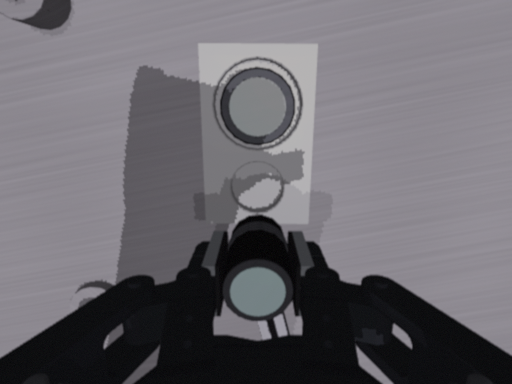

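```bash
python3 - <<'E'
import pickle
from h import *
o,c=pickle.load(open("w9.pkl","rb"))
for p in [(257.5,186.5),(258,103)]:
    X=atz(c,p,.02);print(X)
go(o,[*atz(c,(257.5,186.5),.02)[:2],.0257])
E
```

```text
[ 0.5253279  -0.32048165  0.02      ]
[ 0.59361825 -0.33428801  0.02      ]
shift [ 0.0008 -0.0008  0.1135] 3 rows of [ 0.0003 -0.0003  0.0378]
```

Request:
move_arm(plan=[{"gripper": 1, "dp": [0.001, 0, 0.045], "rotation": [0, 0, 0]}, {"gripper": 1, "dp": [0, 0, 0.04], "rotation": [0, 0, 0]}, {"gripper": 1, "dp": [0, 0, 0.02], "rotation": [0, 0, 0]}, {"gripper": 1, "dp": [0, 0, 0.007], "rotation": [0, 0, 0]}, {"gripper": 1, "dp": [0, 0, 0.0018], "rotation": [0, 0, 0]}, {"gripper": 1, "dp": [0, 0, 0], "rotation": [0, 0, 0]}, {"gripper": 1, "dp": [0, 0, 0], "rotation": [0, 0, 0]}], squeeze=30)

```text
clock: 12.85
tcp_pos: [0.5266, -0.3209, 0.0274]
ee_rot: [0.0, 0.995, -0.096, 0.001]
force: [-0.0, -0.8, -0.5]
opening: 0.341
```

Request:
move_arm(plan=[{"gripper": 1, "dp": [-0.0005, 0, 0.0015], "rotation": [0, 0, 0]}, {"gripper": 1, "dp": [0, 0, 0], "rotation": [0, 0, 0]}, {"gripper": 1, "dp": [0, 0, 0], "rotation": [0, 0, 0]}], squeeze=30)

```text
clock: 13.15
tcp_pos: [0.526, -0.3209, 0.0255]
ee_rot: [0.0, 0.995, -0.096, 0.001]
force: [-0.3, 0.6, 6.5]
opening: 0.344
```

Request:
move_arm(plan=[{"gripper": 0.3, "dp": [0, 0, 0], "rotation": [0, 0, 0]}, {"gripper": 0, "dp": [0, 0, 0], "rotation": [0, 0, 0]}, {"gripper": 0, "dp": [0, 0, 0], "rotation": [0, 0, 0]}, {"gripper": 0, "dp": [0, 0, -0.04], "rotation": [0, 0, 0]}, {"gripper": 0, "dp": [0, 0, -0.045], "rotation": [0, 0, 0]}, {"gripper": 0, "dp": [0, 0, -0.045], "rotation": [0, 0, 0]}, {"gripper": 0, "dp": [0, 0, -0.045], "rotation": [0, 0, -0.122]}, {"gripper": 0, "dp": [0, 0, 0], "rotation": [0, 0, -0.122]}, {"gripper": 0, "dp": [-0.0436, -0.005, 0], "rotation": [0, 0, 0]}, {"gripper": 0, "dp": [-0.0436, -0.005, 0], "rotation": [0, 0, 0]}, {"gripper": 0, "dp": [-0.0436, -0.005, 0], "rotation": [0, 0, 0]}, {"gripper": 0, "dp": [-0.0436, -0.005, 0], "rotation": [0, 0, 0]}, {"gripper": 0, "dp": [0, 0, 0], "rotation": [0, 0, 0]}, {"gripper": 0, "dp": [0, 0, 0], "rotation": [0, 0, 0]}], squeeze=30)

```text
clock: 14.55
tcp_pos: [0.3495, -0.31, 0.1999]
ee_rot: [0.001, 1.0, 0.025, 0.0]
force: [1.2, -0.1, 0.5]
opening: 1.004
```

```bash
python3 look.py w10
```

```text
14.55 [ 0.3495 -0.31    0.1999] 2.88 [ 1.2 -0.1  0.5] 1.0040526121233095 [ 0.97  0.02 -0.35  1.89  0.01  1.23 -0.9 ]
```

View pics/w10.png

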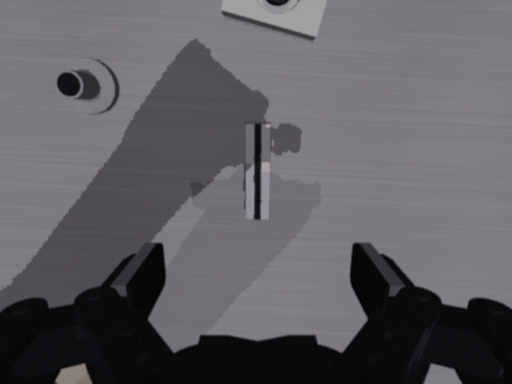

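```bash
python3 - <<'E'
import pickle
from h import *
o,c=pickle.load(open("w10.pkl","rb"));cs=pickle.load(open("cs.pkl","rb"));T,S=cs["top"],cs["scene"]
f=lambda p:(100+p[0]/2.5-.3,85+p[1]/2.5-.3); g=lambda p:(85+p[0]/2.28-.3,130+p[1]/2.28-.3)
A=atz(c,(258.5,123),.03);B=atz(c,(257.5,219.5),.03);print(A,B,np.linalg.norm(A-B),np.degrees(np.arctan2(*(A-B)[1::-1])),(A+B)/2)
for w,a,b in [((258.5,123),(680,316),(186,80)),((257.5,219),(685,408),(214,36))]: print(tri([(c,w),(T,f(a)),(S,g(b))]), tri([(c,w),(T,f(a))]))
go(o,[*((A+B)/2)[:2],.011],3.)
E
```

```text
[ 0.40139706 -0.30809834  0.03      ] [ 0.30073706 -0.31218796  0.03      ] 0.10074303566907095 2.32653933677556 [ 0.35106706 -0.31014315  0.03      ]
(array([ 0.39974886, -0.30762026,  0.0191961 ]), [1.142440523411185, 0.6233231499262357, 1.2865960872542659]) (array([ 0.40018019, -0.30848166,  0.0172262 ]), [0.5428189591381526, 0.542818959138289])
(array([ 0.30064241, -0.31256383,  0.0205509 ]), [2.746072241892445, 3.4757698864415, 4.188132725508181]) (array([ 0.29966585, -0.31049168,  0.02193521]), [2.251903537779376, 2.251903537779288])
turn -0.0021 rad: 1 rows of -0.0021
shift [0.0016 0.0002 0.1889] 5 rows of [0.0003 0.     0.0378]
```

Request:
move_arm(plan=[{"gripper": 0, "dp": [0.0015, 0, 0.045], "rotation": [0, 0, 0.009]}, {"gripper": 0, "dp": [0, 0, 0.045], "rotation": [0, 0, 0]}, {"gripper": 0, "dp": [0, 0, 0.045], "rotation": [0, 0, 0]}, {"gripper": 0, "dp": [0, 0, 0.035], "rotation": [0, 0, 0]}, {"gripper": 0, "dp": [0, 0, 0.018], "rotation": [0, 0, 0]}, {"gripper": 0, "dp": [0, 0, 0], "rotation": [0, 0, 0]}, {"gripper": 0, "dp": [0, 0, 0], "rotation": [0, 0, 0]}, {"gripper": 1, "dp": [0, 0, 0], "rotation": [0, 0, 0]}, {"gripper": 1, "dp": [0, 0, 0], "rotation": [0, 0, 0]}, {"gripper": 1, "dp": [0, 0, 0], "rotation": [0, 0, 0]}, {"gripper": 1, "dp": [0, 0, 0], "rotation": [0, 0, 0]}, {"gripper": 1, "dp": [0, 0, 0], "rotation": [0, 0, 0]}, {"gripper": 1, "dp": [0, 0, 0], "rotation": [0, 0, 0]}, {"gripper": 1, "dp": [0, 0, 0], "rotation": [0, 0, 0]}, {"gripper": 1, "dp": [0, 0, 0], "rotation": [0, 0, 0]}, {"gripper": 1, "dp": [0, 0, -0.03], "rotation": [0, 0, 0]}, {"gripper": 1, "dp": [0, 0, -0.045], "rotation": [0, 0, 0]}, {"gripper": 1, "dp": [0, 0, -0.045], "rotation": [0, 0, 0]}, {"gripper": 1, "dp": [0, 0, -0.04], "rotation": [0, 0, 0]}], squeeze=50)

```text
clock: 16.5
tcp_pos: [0.3514, -0.3094, 0.1736]
ee_rot: [0.0, 1.0, 0.021, 0.0]
force: [1.0, -1.0, -1.5]
opening: 0.284
```

```bash
python3 look.py w11
```

```text
16.5 [ 0.3514 -0.3094  0.1736] 2.46 [ 1.  -1.  -1.5] 0.2844285980185783 [ 0.98  0.05 -0.36  1.92  0.02  1.17 -0.92]
```

View pics/w11.png

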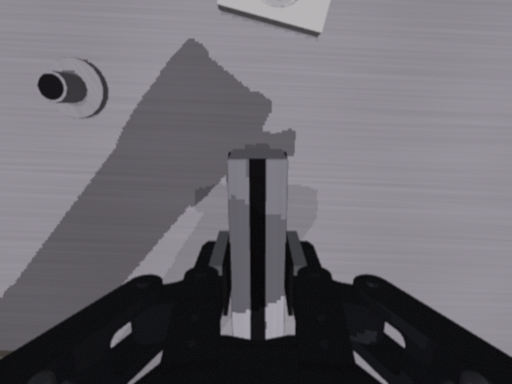

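Request:
move_arm(plan=[{"gripper": 1, "dp": [0, 0, 0], "rotation": [0, 0, 0.1437]}, {"gripper": 1, "dp": [0, 0, 0], "rotation": [0, 0, 0.1437]}, {"gripper": 1, "dp": [0.0063, -0.0414, 0], "rotation": [0, 0, 0]}, {"gripper": 1, "dp": [0.0063, -0.0414, 0], "rotation": [0, 0, 0]}, {"gripper": 1, "dp": [0.0063, -0.0414, 0], "rotation": [0, 0, 0]}, {"gripper": 1, "dp": [0.0063, -0.0414, 0], "rotation": [0, 0, 0]}, {"gripper": 1, "dp": [0.0063, -0.0414, 0], "rotation": [0, 0, 0]}, {"gripper": 1, "dp": [0.0063, -0.0414, 0], "rotation": [0, 0, 0]}, {"gripper": 1, "dp": [0.0063, -0.0414, 0], "rotation": [0, 0, 0]}, {"gripper": 1, "dp": [0.0063, -0.0414, 0], "rotation": [0, 0, 0]}, {"gripper": 1, "dp": [-0.0121, -0.0382, 0], "rotation": [0, 0, 0]}, {"gripper": 1, "dp": [-0.0121, -0.0382, 0], "rotation": [0, 0, 0]}, {"gripper": 1, "dp": [-0.0121, -0.0382, 0], "rotation": [0, 0, 0]}, {"gripper": 1, "dp": [-0.0121, -0.0382, 0], "rotation": [0, 0, 0]}, {"gripper": 1, "dp": [-0.0121, -0.0382, 0], "rotation": [0, 0, 0]}, {"gripper": 1, "dp": [-0.0121, -0.0382, 0], "rotation": [0, 0, 0]}, {"gripper": 1, "dp": [-0.0121, -0.0382, 0], "rotation": [0, 0, 0]}, {"gripper": 1, "dp": [-0.0121, -0.0382, 0], "rotation": [0, 0, 0]}, {"gripper": 1, "dp": [0, 0, 0], "rotation": [0, 0, 0]}, {"gripper": 1, "dp": [0, 0, 0], "rotation": [0, 0, 0]}], squeeze=50)

```text
clock: 18.55
tcp_pos: [0.4614, 0.2978, 0.1695]
ee_rot: [0.001, 0.993, -0.121, -0.002]
force: [-0.2, -0.5, -2.7]
opening: 0.277
```

```bash
python3 look.py w12
```

```text
18.55 [0.4614 0.2978 0.1695] -13.93 [-0.2 -0.5 -2.7] 0.27747446276800947 [-0.1   0.28 -0.64  1.71  0.17  1.21 -2.6 ]
```

View pics/w12.png

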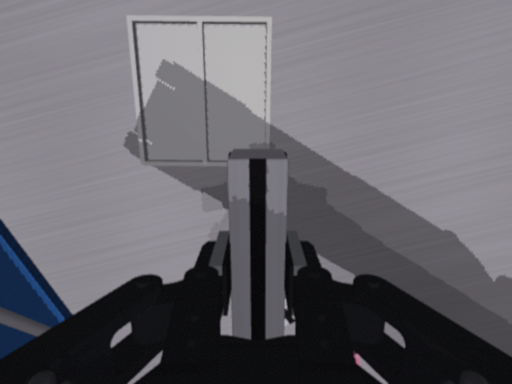

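```bash
python3 - <<'E'
import pickle
from h import *
o,c=pickle.load(open("w12.pkl","rb"))
P=[atz(c,p,.014) for p in [(128,17),(272,17),(271,164),(140,165)]]
for p in P: print(p.round(4))
L=lambda i,j:(np.linalg.norm(P[i]-P[j])*1000).round(1)
print(L(0,1),L(3,2),L(0,3),L(1,2))
d=P[0]-P[3]+P[1]-P[2];a=np.arctan2(d[1],d[0]);print(np.degrees(a));m=np.mean(P,0);print(m)
ny=np.array([-np.sin(a),np.cos(a)]);print("bay-",m[:2]-.03*ny,"bay+",m[:2]+.03*ny)
print(atz(c,(203,18),.014),atz(c,(206,164),.014))
E
```

```text
[0.6247 0.3717 0.014 ]
[0.5951 0.2523 0.014 ]
[0.4712 0.2823 0.014 ]
[0.5008 0.4056 0.014 ]
123.0 126.8 128.4 127.5
-14.471199150855641
[0.54797609 0.32793887 0.014     ]
bay- [0.54047929 0.29889067] bay+ [0.55547289 0.35698707]
[0.60857184 0.30971003 0.014     ] [0.48638948 0.34331321 0.014     ]
```

Request:
move_arm(plan=[{"gripper": 1, "dp": [0, 0, 0], "rotation": [0, 0, -0.1487]}, {"gripper": 1, "dp": [0, 0, 0], "rotation": [0, 0, -0.1487]}, {"gripper": 1, "dp": [0, 0, 0], "rotation": [0, 0, -0.1487]}, {"gripper": 1, "dp": [0, 0, 0], "rotation": [0, 0, -0.1487]}, {"gripper": 1, "dp": [0, 0, 0], "rotation": [0, 0, -0.1487]}, {"gripper": 1, "dp": [0, 0, 0], "rotation": [0, 0, -0.1487]}, {"gripper": 1, "dp": [0, 0, 0], "rotation": [0, 0, -0.1487]}, {"gripper": 1, "dp": [0, 0, 0], "rotation": [0, 0, -0.1487]}, {"gripper": 1, "dp": [0, 0, 0], "rotation": [0, 0, -0.1487]}, {"gripper": 1, "dp": [0, 0, 0], "rotation": [0, 0, -0.1487]}, {"gripper": 1, "dp": [0, 0, 0], "rotation": [0, 0, -0.1487]}, {"gripper": 1, "dp": [0, 0, 0], "rotation": [0, 0, -0.1487]}, {"gripper": 1, "dp": [0, 0, 0], "rotation": [0, 0, -0.1487]}, {"gripper": 1, "dp": [0, 0, 0], "rotation": [0, 0, -0.1487]}, {"gripper": 1, "dp": [0, 0, 0], "rotation": [0, 0, -0.1487]}, {"gripper": 1, "dp": [0, 0, 0], "rotation": [0, 0, -0.1487]}, {"gripper": 1, "dp": [0, 0, 0], "rotation": [0, 0, -0.1487]}, {"gripper": 1, "dp": [0, 0, 0], "rotation": [0, 0, -0.1487]}, {"gripper": 1, "dp": [0, 0, 0], "rotation": [0, 0, -0.1487]}, {"gripper": 1, "dp": [0, 0, 0], "rotation": [0, 0, -0.1487]}], squeeze=50)

```text
clock: 20.6
tcp_pos: [0.4634, 0.2949, 0.1701]
ee_rot: [-0.001, 0.204, 0.979, -0.001]
force: [0.0, 0.3, -1.3]
opening: 0.28
```

```bash
python3 look.py w13;  python3 - <<'E'
from rig import ctrl
from h import *
o=ctrl.observe();print(o["qvel"].round(2))
go(o,[.5405,.299,.09],165)
E
```

```text
20.6 [0.4634 0.2949 0.1701] 156.45 [ 0.   0.3 -1.3] 0.28025098603546117 [ 0.27  0.43 -1.13  1.7   0.4   1.28  0.21]
[-0.03 -0.01  0.04  0.   -0.03 -0.01 -0.27]
turn -0.1400 rad: 1 rows of -0.1400
shift [-0.0734  0.024   0.08  ] 3 rows of [-0.0245  0.008   0.0267]
```

Request:
move_arm(plan=[{"gripper": 1, "dp": [0, 0, 0], "rotation": [0, 0, -0.145]}, {"gripper": 1, "dp": [-0.0245, 0.008, 0], "rotation": [0, 0, 0]}, {"gripper": 1, "dp": [-0.0245, 0.008, 0], "rotation": [0, 0, 0]}, {"gripper": 1, "dp": [-0.0245, 0.008, 0], "rotation": [0, 0, 0]}, {"gripper": 1, "dp": [0, 0, 0.04], "rotation": [0, 0, 0]}, {"gripper": 1, "dp": [0, 0, 0.04], "rotation": [0, 0, 0]}, {"gripper": 1, "dp": [0, 0, 0], "rotation": [0, 0, 0]}, {"gripper": 1, "dp": [0, 0, 0], "rotation": [0, 0, 0]}], squeeze=50)

```text
clock: 21.45
tcp_pos: [0.5396, 0.2999, 0.0906]
ee_rot: [-0.002, 0.135, 0.991, -0.001]
force: [-0.1, 0.1, -0.6]
opening: 0.284
```

```bash
python3 look.py w14
```

```text
21.45 [0.5396 0.2999 0.0906] 164.47 [-0.1  0.1 -0.6] 0.2842043609141789 [ 0.16  0.66 -1.02  1.6   0.58  1.22  0.33]
```

View pics/w14.png

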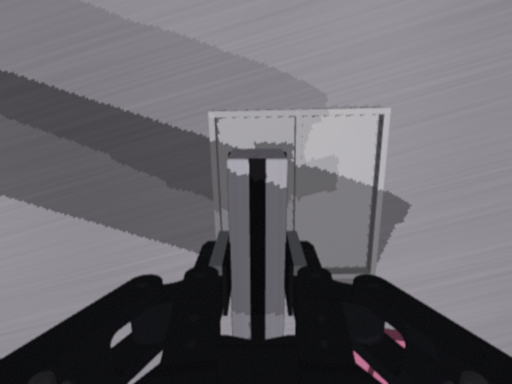

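```bash
python3 - <<'E'
import pickle
from h import *
o,c=pickle.load(open("w14.pkl","rb"))
a=np.radians(yawof(o));x=np.array([np.cos(a),np.sin(a)]);y=np.array([x[1],-x[0]])
for p in [(209,113),(389,109),(374,282),(294,113)]:
    X=atz(c,p,.014);r=X[:2]-o["tcp_pos"][:2];print(X.round(4),(r@x).round(4),(r@y).round(4))
E
```

```text
[0.4712 0.2854 0.014 ] 0.062 -0.0323
[0.5014 0.404  0.014 ] 0.0646 0.09
[0.6304 0.3716 0.014 ] -0.0683 0.0934
[0.4867 0.3412 0.014 ] 0.062 0.0256
```

Request:
move_arm(plan=[{"gripper": 1, "dp": [-0.002, -0.0015, 0.03], "rotation": [0, 0, 0]}, {"gripper": 1, "dp": [0, 0, 0.025], "rotation": [0, 0, 0]}, {"gripper": 1, "dp": [0, 0, 0.012], "rotation": [0, 0, 0]}, {"gripper": 1, "dp": [0, 0, 0.0055], "rotation": [0, 0, 0]}, {"gripper": 1, "dp": [0, 0, 0.001], "rotation": [0, 0, 0]}, {"gripper": 1, "dp": [0, 0, 0], "rotation": [0, 0, 0]}, {"gripper": 1, "dp": [0, 0, 0], "rotation": [0, 0, 0]}], squeeze=50)

```text
clock: 22.2
tcp_pos: [0.5408, 0.2996, 0.0174]
ee_rot: [-0.001, 0.133, 0.991, -0.0]
force: [-0.0, -0.3, -1.6]
opening: 0.276
```

Request:
move_arm(plan=[{"gripper": 1, "dp": [0, 0, 0.0015], "rotation": [0, 0, 0]}, {"gripper": 1, "dp": [0, 0, 0], "rotation": [0, 0, 0]}, {"gripper": 1, "dp": [0, 0, 0], "rotation": [0, 0, 0]}], squeeze=50)

```text
clock: 22.5
tcp_pos: [0.5408, 0.2996, 0.0163]
ee_rot: [-0.001, 0.133, 0.991, -0.001]
force: [-2.6, -2.6, 8.8]
opening: 0.279
```

Request:
move_arm(plan=[{"gripper": 0.5, "dp": [0, 0, 0], "rotation": [0, 0, 0]}, {"gripper": 0.3, "dp": [0, 0, 0], "rotation": [0, 0, 0]}, {"gripper": 0.2, "dp": [0, 0, 0], "rotation": [0, 0, 0]}, {"gripper": 0, "dp": [0, 0, -0.03], "rotation": [0, 0, 0]}, {"gripper": 0, "dp": [0, 0, -0.045], "rotation": [0, 0, 0]}, {"gripper": 0, "dp": [0, 0, -0.045], "rotation": [0, 0, -0.129]}, {"gripper": 0, "dp": [0, 0, -0.045], "rotation": [0, 0, -0.129]}, {"gripper": 0, "dp": [0, 0, -0.02], "rotation": [0, 0, -0.129]}, {"gripper": 0, "dp": [0, 0, 0], "rotation": [0, 0, -0.129]}, {"gripper": 0, "dp": [0, 0, 0], "rotation": [0, 0, -0.129]}, {"gripper": 0, "dp": [0.0348, 0.0176, 0], "rotation": [0, 0, 0]}, {"gripper": 0, "dp": [0.0348, 0.0176, 0], "rotation": [0, 0, 0]}, {"gripper": 0, "dp": [0.0348, 0.0176, 0], "rotation": [0, 0, 0]}, {"gripper": 0, "dp": [0.0348, 0.0176, 0], "rotation": [0, 0, 0]}, {"gripper": 0, "dp": [0.0348, 0.0176, 0], "rotation": [0, 0, 0]}, {"gripper": 0, "dp": [0, 0, 0], "rotation": [0, 0, 0]}, {"gripper": 0, "dp": [0, 0, 0], "rotation": [0, 0, 0]}], squeeze=50)

```text
clock: 24.2
tcp_pos: [0.3468, 0.3167, 0.2006]
ee_rot: [-0.001, -0.188, 0.982, -0.002]
force: [-0.7, -0.6, -0.3]
opening: 1.001
```

```bash
python3 look.py w15
```

```text
24.2 [0.3468 0.3167 0.2006] -158.34 [-0.7 -0.6 -0.3] 1.001114112234779 [ 0.48  0.25 -1.44  1.85  0.26  1.28  0.92]
```

View pics/w15.png

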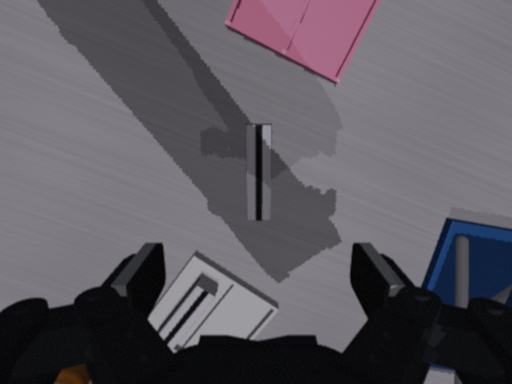

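```bash
python3 - <<'E'
import pickle
from h import *
o,c=pickle.load(open("w15.pkl","rb"));print(o["qpos"].round(4))
A=atz(c,(259.5,124),.03);B=atz(c,(258,220),.03);print(A,B,np.linalg.norm(A-B),np.degrees(np.arctan2(*(A-B)[1::-1])),(A+B)/2)
go(o,[*((A+B)/2)[:2],.012])
E
```

```text
[ 0.483   0.2459 -1.4396  1.8455  0.2566  1.2758  0.9194]
[0.30146024 0.30041806 0.03      ] [0.39555581 0.33625813 0.03      ] 0.10069005353135194 -159.1486597721583 [0.34850802 0.31833809 0.03      ]
shift [-0.0022  0.0009  0.1886] 5 rows of [-0.0004  0.0002  0.0377]
```

Request:
move_arm(plan=[{"gripper": 0, "dp": [-0.004, 0.001, 0.03], "rotation": [0, 0, 0.014]}, {"gripper": 0, "dp": [0, 0, 0.03], "rotation": [0, 0, 0]}, {"gripper": 0, "dp": [0, 0, 0.03], "rotation": [0, 0, 0]}, {"gripper": 0, "dp": [0, 0, 0], "rotation": [0, 0, 0]}], squeeze=50)

```text
clock: 24.65
tcp_pos: [0.3488, 0.3179, 0.107]
ee_rot: [-0.005, -0.181, 0.984, -0.001]
force: [-1.2, -1.3, 0.4]
opening: 0.999
```

```bash
python3 look.py w16
```

```text
24.65 [0.3488 0.3179 0.107 ] -159.19 [-1.2 -1.3  0.4] 0.9993157471683074 [ 0.3   0.39 -1.28  1.95  0.4   1.12  0.79]
```

Request:
move_arm(plan=[{"gripper": 0, "dp": [0, 0, 0.04], "rotation": [0, 0, 0]}, {"gripper": 0, "dp": [0, 0, 0.035], "rotation": [0, 0, 0]}, {"gripper": 0, "dp": [0, 0, 0.02], "rotation": [0, 0, 0]}, {"gripper": 0, "dp": [0, 0, 0], "rotation": [0, 0, 0]}, {"gripper": 0, "dp": [0, 0, 0], "rotation": [0, 0, 0]}], squeeze=50)

```text
clock: 25.2
tcp_pos: [0.3503, 0.3201, 0.0168]
ee_rot: [-0.001, -0.181, 0.984, 0.0]
force: [-0.2, -0.4, 0.5]
opening: 1.0
```

```bash
python3 look.py w17
```

```text
25.2 [0.3503 0.3201 0.0168] -159.19 [-0.2 -0.4  0.5] 0.9995270679276633 [ 0.14  0.52 -1.13  2.02  0.57  0.97  0.66]
```

View pics/w17.png

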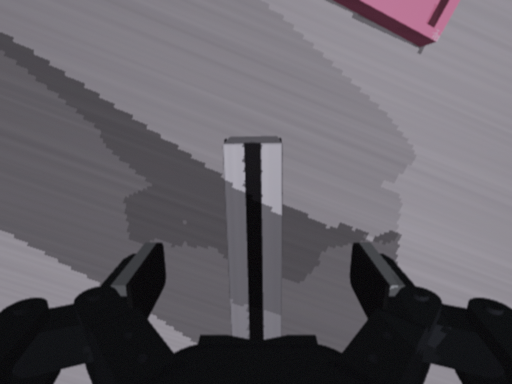

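Request:
move_arm(plan=[{"gripper": 0, "dp": [0, -0.0015, 0.0045], "rotation": [0, 0, 0]}, {"gripper": 0, "dp": [0, 0, 0], "rotation": [0, 0, 0]}, {"gripper": 1, "dp": [0, 0, 0], "rotation": [0, 0, 0]}, {"gripper": 1, "dp": [0, 0, 0], "rotation": [0, 0, 0]}, {"gripper": 1, "dp": [0, 0, 0], "rotation": [0, 0, 0]}, {"gripper": 1, "dp": [0, 0, 0], "rotation": [0, 0, 0]}, {"gripper": 1, "dp": [0, 0, 0], "rotation": [0, 0, 0]}, {"gripper": 1, "dp": [0, 0, 0], "rotation": [0, 0, 0]}, {"gripper": 1, "dp": [0, 0, 0], "rotation": [0, 0, 0]}, {"gripper": 1, "dp": [0, 0, 0], "rotation": [0, 0, 0]}], squeeze=50)

```text
clock: 26.25
tcp_pos: [0.3501, 0.3179, 0.0111]
ee_rot: [-0.002, -0.181, 0.984, -0.0]
force: [-1.3, -0.5, 5.6]
opening: 0.281
```

```bash
python3 look.py w18;  python3 - <<'E'
from rig import ctrl
from h import *
o=ctrl.observe()
p=o["tcp_pos"]+[0,0,.11]
go(o,[.5555,.357,p[2]],165,pos=p)
E
```

```text
26.25 [0.3501 0.3179 0.0111] -159.16 [-1.3 -0.5  5.6] 0.28091009098888536 [ 0.14  0.52 -1.12  2.02  0.58  0.96  0.66]
turn 0.6255 rad: 5 rows of 0.1251
shift [-0.1883  0.0909 -0.    ] 5 rows of [-0.0377  0.0182 -0.    ]
```

View pics/w18.png

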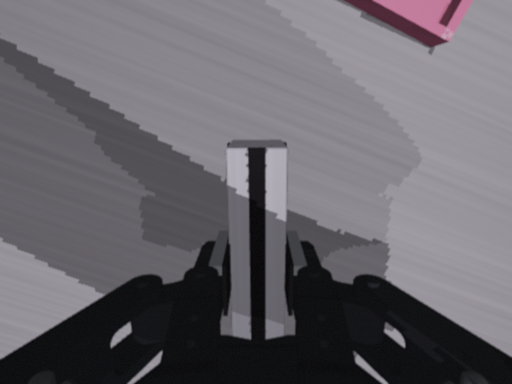

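Request:
move_arm(plan=[{"gripper": 1, "dp": [0, 0, -0.03], "rotation": [0, 0, 0]}, {"gripper": 1, "dp": [0, 0, -0.04], "rotation": [0, 0, 0.1251]}, {"gripper": 1, "dp": [0, 0, -0.04], "rotation": [0, 0, 0.1251]}, {"gripper": 1, "dp": [0, 0, 0], "rotation": [0, 0, 0.1251]}, {"gripper": 1, "dp": [0, 0, 0], "rotation": [0, 0, 0.1251]}, {"gripper": 1, "dp": [0, 0, 0], "rotation": [0, 0, 0.1251]}, {"gripper": 1, "dp": [-0.0377, 0.0182, 0], "rotation": [0, 0, 0]}, {"gripper": 1, "dp": [-0.0377, 0.0182, 0], "rotation": [0, 0, 0]}, {"gripper": 1, "dp": [-0.0377, 0.0182, 0], "rotation": [0, 0, 0]}, {"gripper": 1, "dp": [-0.0377, 0.0182, 0], "rotation": [0, 0, 0]}, {"gripper": 1, "dp": [-0.0377, 0.0182, 0], "rotation": [0, 0, 0]}, {"gripper": 1, "dp": [0, 0, 0], "rotation": [0, 0, 0]}, {"gripper": 1, "dp": [0, 0, 0], "rotation": [0, 0, 0]}], squeeze=50)

```text
clock: 27.6
tcp_pos: [0.5558, 0.357, 0.1188]
ee_rot: [-0.003, 0.131, 0.991, -0.001]
force: [-0.4, 0.0, -2.4]
opening: 0.283
```

```bash
python3 look.py w19
```

```text
27.6 [0.5558 0.357  0.1188] 164.97 [-0.4  0.  -2.4] 0.2831847938800689 [-0.    0.68 -0.94  1.45  0.55  1.3   0.32]
```

View pics/w19.png

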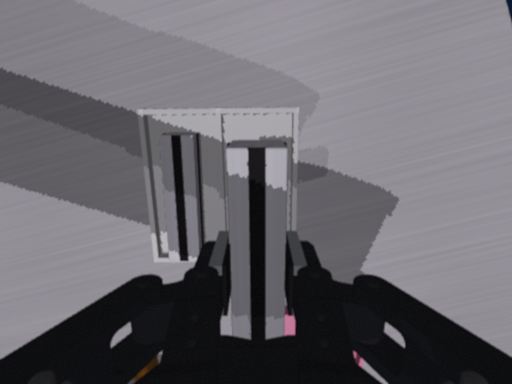

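```bash
python3 - <<'E'
import pickle
from h import *
o,c=pickle.load(open("w19.pkl","rb"))
a=np.radians(yawof(o));x=np.array([np.cos(a),np.sin(a)]);y=np.array([x[1],-x[0]])
for p,z in [((138,111),.014),((299,107),.014),((153,262),.014),((221,109),.014),((180,133),.034),((182,261),.034)]:
    X=atz(c,p,z);r=X[:2]-o["tcp_pos"][:2];print(X.round(4),(r@x).round(4),(r@y).round(4))
E
```

```text
[0.4715 0.2853 0.014 ] 0.0628 -0.0912
[0.5007 0.4054 0.014 ] 0.0658 0.0324
[0.5958 0.2517 0.014 ] -0.0659 -0.0913
[0.4866 0.3473 0.014 ] 0.0643 -0.0273
[0.4952 0.3163 0.034 ] 0.0479 -0.0551
[0.5925 0.2847 0.034 ] -0.0542 -0.0603
```

Request:
move_arm(plan=[{"gripper": 1, "dp": [-0.001, 0.0015, 0.04], "rotation": [0, 0, 0]}, {"gripper": 1, "dp": [0, 0, 0.035], "rotation": [0, 0, 0]}, {"gripper": 1, "dp": [0, 0, 0.018], "rotation": [0, 0, 0]}, {"gripper": 1, "dp": [0, 0, 0.007], "rotation": [0, 0, 0]}, {"gripper": 1, "dp": [0, 0, 0.002], "rotation": [0, 0, 0]}, {"gripper": 1, "dp": [0, 0, 0], "rotation": [0, 0, 0]}, {"gripper": 1, "dp": [0, 0, 0], "rotation": [0, 0, 0]}], squeeze=50)

```text
clock: 28.35
tcp_pos: [0.5576, 0.3587, 0.0197]
ee_rot: [-0.001, 0.131, 0.991, -0.0]
force: [-0.1, 0.1, -1.9]
opening: 0.281
```

Request:
move_arm(plan=[{"gripper": 1, "dp": [0, 0, 0.003], "rotation": [0, 0, 0]}, {"gripper": 1, "dp": [0, 0, 0.001], "rotation": [0, 0, 0]}, {"gripper": 1, "dp": [0, 0, 0], "rotation": [0, 0, 0]}, {"gripper": 1, "dp": [0, 0, 0], "rotation": [0, 0, 0]}], squeeze=50)

```text
clock: 28.75
tcp_pos: [0.5574, 0.3583, 0.0152]
ee_rot: [-0.001, 0.131, 0.991, -0.001]
force: [-0.9, -1.9, 5.0]
opening: 0.278
```

Request:
move_arm(plan=[{"gripper": 0.55, "dp": [0, 0, 0], "rotation": [0, 0, 0]}, {"gripper": 0.45, "dp": [0, 0, 0], "rotation": [0, 0, 0]}, {"gripper": 0.45, "dp": [0, 0, 0], "rotation": [0, 0, 0]}, {"gripper": 0.45, "dp": [0, 0, -0.03], "rotation": [0, 0, 0]}, {"gripper": 0.2, "dp": [0, 0, -0.045], "rotation": [0, 0, 0]}, {"gripper": 0, "dp": [0, 0, -0.05], "rotation": [0, 0, 0]}, {"gripper": 0, "dp": [0, 0, -0.05], "rotation": [0, 0, 0]}, {"gripper": 0, "dp": [0, 0, -0.02], "rotation": [0, 0, 0]}, {"gripper": 0, "dp": [0, 0, 0], "rotation": [0, 0, 0]}, {"gripper": 0, "dp": [0, 0, 0], "rotation": [0, 0, 0]}], squeeze=50)

```text
clock: 29.75
tcp_pos: [0.5576, 0.3582, 0.2088]
ee_rot: [-0.001, 0.131, 0.991, -0.001]
force: [-0.4, -0.5, -1.1]
opening: 0.999
```

```bash
python3 look.py w20;python3 - <<'E'
from rig import ctrl
from h import *
go(ctrl.observe(),[.428,-.134,.2])
E
```

```text
29.75 [0.5576 0.3582 0.2088] 164.99 [-0.4 -0.5 -1.1] 0.9993778297671815 [ 0.    0.61 -0.98  1.34  0.5   1.45  0.36]
shift [-0.0024 -0.5086  0.0078] 12 rows of [-0.0002 -0.0424  0.0006]
```

View pics/w20.png

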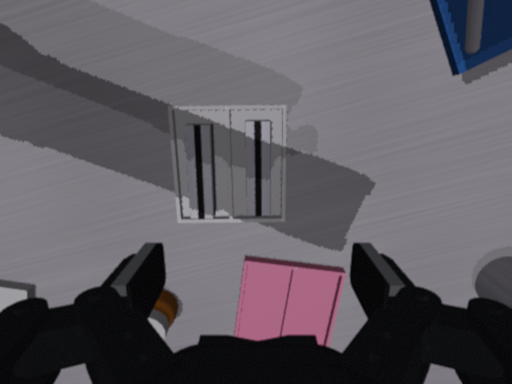

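```bash
python3 - <<'E'
import pickle
from h import *
o,c=pickle.load(open("w20.pkl","rb"))
a=np.radians(165);x=np.array([np.cos(a),np.sin(a)]);y=np.array([x[1],-x[0]]);m=np.array([.548,.328])
for n,p,z in [("TL",(172,106),.014),("TR",(286,106),.014),("BR",(284,221),.014),("BL",(179,222),.014),("r1 near",(199,125),.034),("r1 far",(201,218),.034),("r2 near",(258,121),.034),("r2far",(258,216),.034)]:
    X=atz(c,p,z);r=X[:2]-m;print(n,X.round(4),(r@x).round(4),(r@y).round(4))
E
```

```text
TL [0.4715 0.2897 0.014 ] 0.064 -0.0568
TR [0.5022 0.4045 0.014 ] 0.064 0.062
BR [0.6261 0.3722 0.014 ] -0.064 0.0629
BL [0.5959 0.2547 0.014 ] -0.0652 -0.0584
r1 near [0.4969 0.3148 0.034 ] 0.046 -0.0259
r1 far [0.5915 0.2865 0.034 ] -0.0528 -0.0288
r2 near [0.5084 0.3726 0.034 ] 0.0498 0.0328
r2far [0.6052 0.3467 0.034 ] -0.0504 0.0329
```

Request:
move_arm(plan=[{"gripper": 0, "dp": [0, -0.0424, 0], "rotation": [0, 0, 0]}, {"gripper": 0, "dp": [0, -0.0424, 0], "rotation": [0, 0, 0]}, {"gripper": 0, "dp": [0, -0.0424, 0], "rotation": [0, 0, 0]}, {"gripper": 0, "dp": [0, -0.0424, 0], "rotation": [0, 0, 0]}, {"gripper": 0, "dp": [0, -0.0424, 0], "rotation": [0, 0, 0]}, {"gripper": 0, "dp": [0, -0.0424, 0], "rotation": [0, 0, 0]}, {"gripper": 0, "dp": [0, -0.0424, 0], "rotation": [0, 0, 0]}, {"gripper": 0, "dp": [0, -0.0424, 0], "rotation": [0, 0, 0]}, {"gripper": 0, "dp": [0, -0.0424, 0], "rotation": [0, 0, 0]}, {"gripper": 0, "dp": [0, -0.0424, 0], "rotation": [0, 0, 0]}, {"gripper": 0, "dp": [0, -0.0424, 0], "rotation": [0, 0, 0]}, {"gripper": 0, "dp": [-0.0024, -0.0422, 0], "rotation": [0, 0, 0]}, {"gripper": 0, "dp": [0, 0, 0], "rotation": [0, 0, 0]}, {"gripper": 0, "dp": [0, 0, 0], "rotation": [0, 0, 0]}], squeeze=50)

```text
clock: 31.2
tcp_pos: [0.4274, -0.1342, 0.2091]
ee_rot: [-0.002, 0.132, 0.991, -0.0]
force: [0.1, 0.8, -0.2]
opening: 1.002
```

```bash
python3 look.py w21
```

```text
31.2 [ 0.4274 -0.1342  0.2091] 164.84 [ 0.1  0.8 -0.2] 1.0019433015932455 [ 1.16  0.   -0.94  1.89  0.    1.25  1.53]
```

View pics/w21.png

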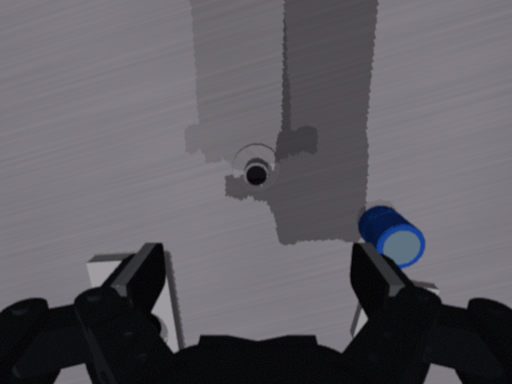

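```bash
python3 - <<'E'
import pickle
from h import *
o,c=pickle.load(open("w21.pkl","rb"))
X=atz(c,(256.5,174.5),.045);print(X,atz(c,(255,164),.012))
go(o,[*X[:2],.018])
E
```

```text
[ 0.42766421 -0.13440791  0.045     ] [ 0.42287919 -0.13491603  0.012     ]
shift [-3.000e-04 -1.000e-04  1.911e-01] 5 rows of [-0.0001 -0.      0.0382]
```

Request:
move_arm(plan=[{"gripper": 0, "dp": [0, 0, 0.045], "rotation": [0, 0, 0]}, {"gripper": 0, "dp": [0, 0, 0.045], "rotation": [0, 0, 0]}, {"gripper": 0, "dp": [0, 0, 0.045], "rotation": [0, 0, 0]}, {"gripper": 0, "dp": [0, 0, 0.037], "rotation": [0, 0, 0]}, {"gripper": 0, "dp": [0, 0, 0.018], "rotation": [0, 0, 0]}, {"gripper": 0, "dp": [0, 0, 0], "rotation": [0, 0, 0]}, {"gripper": 0, "dp": [0, 0, 0], "rotation": [0, 0, 0]}, {"gripper": 1, "dp": [0, 0, 0], "rotation": [0, 0, 0]}, {"gripper": 1, "dp": [0, 0, 0], "rotation": [0, 0, 0]}, {"gripper": 1, "dp": [0, 0, 0], "rotation": [0, 0, 0]}, {"gripper": 1, "dp": [0, 0, 0], "rotation": [0, 0, 0]}, {"gripper": 1, "dp": [0, 0, 0], "rotation": [0, 0, 0]}, {"gripper": 1, "dp": [0, 0, 0], "rotation": [0, 0, 0]}, {"gripper": 1, "dp": [0, 0, 0], "rotation": [0, 0, 0]}, {"gripper": 1, "dp": [0, 0, 0], "rotation": [0, 0, 0]}], squeeze=60)

```text
clock: 32.75
tcp_pos: [0.4279, -0.1343, 0.0209]
ee_rot: [-0.001, 0.131, 0.991, -0.001]
force: [-3.7, -0.4, 9.7]
opening: 0.278
```

```bash
python3 look.py w22; python3 - <<'E'
from rig import ctrl
from h import *
o=ctrl.observe();p=o["tcp_pos"]+[0,0,.13];
go(o,[.6537,-.016,p[2]],pos=p)
E
```

```text
32.75 [ 0.4279 -0.1343  0.0209] 164.97 [-3.7 -0.4  9.7] 0.2779286854718553 [ 1.02  0.32 -0.89  2.08  0.33  0.88  1.25]
shift [-0.1874  0.1728 -0.    ] 6 rows of [-0.0312  0.0288 -0.    ]
```

View pics/w22.png

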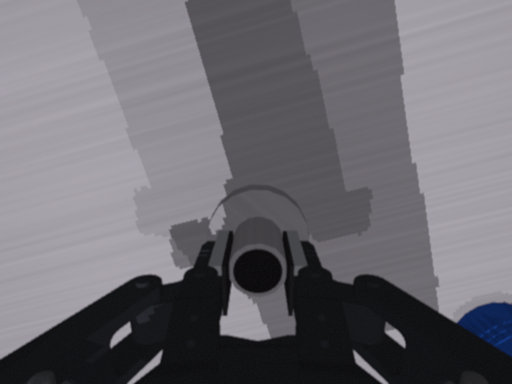

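Request:
move_arm(plan=[{"gripper": 1, "dp": [0, 0, -0.03], "rotation": [0, 0, 0]}, {"gripper": 1, "dp": [0, 0, -0.045], "rotation": [0, 0, 0]}, {"gripper": 1, "dp": [0, 0, -0.045], "rotation": [0, 0, 0]}, {"gripper": 1, "dp": [0, 0, -0.04], "rotation": [0, 0, 0]}, {"gripper": 1, "dp": [-0.0312, 0.0288, 0], "rotation": [0, 0, 0]}, {"gripper": 1, "dp": [-0.0312, 0.0288, 0], "rotation": [0, 0, 0]}, {"gripper": 1, "dp": [-0.0312, 0.0288, 0], "rotation": [0, 0, 0]}, {"gripper": 1, "dp": [-0.0312, 0.0288, 0], "rotation": [0, 0, 0]}, {"gripper": 1, "dp": [-0.0312, 0.0288, 0], "rotation": [0, 0, 0]}, {"gripper": 1, "dp": [-0.0312, 0.0288, 0], "rotation": [0, 0, 0]}, {"gripper": 1, "dp": [0, 0, 0], "rotation": [0, 0, 0]}, {"gripper": 1, "dp": [0, 0, 0], "rotation": [0, 0, 0]}], squeeze=60)

```text
clock: 34.0
tcp_pos: [0.6536, -0.0139, 0.1783]
ee_rot: [-0.002, 0.13, 0.992, -0.0]
force: [-1.1, -0.2, -1.5]
opening: 0.283
```

```bash
python3 look.py w23
```

```text
34.0 [ 0.6536 -0.0139  0.1783] 165.1 [-1.1 -0.2 -1.5] 0.28304103321274116 [ 0.59  0.6  -0.93  1.4   0.48  1.38  0.96]
```

View pics/w23.png

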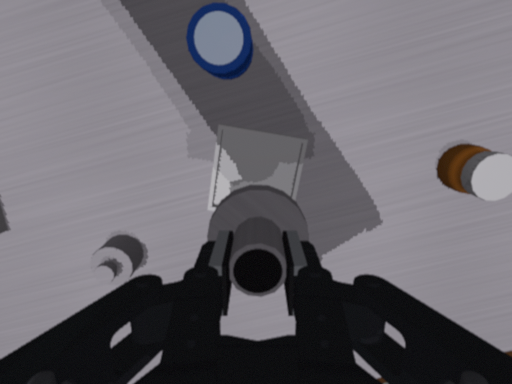

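```bash
python3 - <<'E'
import pickle
from h import *
o,c=pickle.load(open("w23.pkl","rb"))
A,B,C=[atz(c,p,.014) for p in [(220,125),(308,138),(208,211)]]
print(A,B,C,np.linalg.norm(A-B),np.linalg.norm(A-C),(B+C)/2)
d=A-C
u=A+(B-A)/np.linalg.norm(B-A)*.044+(C-A)/np.linalg.norm(C-A)*.044;print(u)
print(np.degrees(np.arctan2(*(B-A)[1::-1])),np.degrees(np.arctan2(*(C-A)[1::-1])))
go(o,[*u[:2],.025])
E
```

```text
[ 0.59772317 -0.03564903  0.014     ] [0.63167536 0.04365014 0.014     ] [ 0.67848112 -0.07300776  0.014     ] 0.08626187217250587 0.08898045687696857 [ 0.65507824 -0.01467881  0.014     ]
[ 0.65497537 -0.01367407  0.014     ]
66.82165992020099 -24.82531534233295
shift [-0.0012  0.0006  0.1533] 4 rows of [-0.0003  0.0002  0.0383]
```

Request:
move_arm(plan=[{"gripper": 1, "dp": [-0.001, 0, 0.045], "rotation": [0, 0, 0]}, {"gripper": 1, "dp": [0, 0, 0.045], "rotation": [0, 0, 0]}, {"gripper": 1, "dp": [0, 0, 0.035], "rotation": [0, 0, 0]}, {"gripper": 1, "dp": [0, 0, 0.017], "rotation": [0, 0, 0]}, {"gripper": 1, "dp": [0, 0, 0.008], "rotation": [0, 0, 0]}, {"gripper": 1, "dp": [0, 0, 0.001], "rotation": [0, 0, 0]}, {"gripper": 1, "dp": [0, 0, 0], "rotation": [0, 0, 0]}, {"gripper": 1, "dp": [0, 0, 0], "rotation": [0, 0, 0]}], squeeze=60)

```text
clock: 34.85
tcp_pos: [0.6552, -0.0156, 0.0301]
ee_rot: [-0.0, 0.131, 0.991, -0.001]
force: [-0.3, -0.8, -1.8]
opening: 0.281
```

Request:
move_arm(plan=[{"gripper": 1, "dp": [0, 0, 0.003], "rotation": [0, 0, 0]}, {"gripper": 1, "dp": [0, 0, 0.0015], "rotation": [0, 0, 0]}, {"gripper": 1, "dp": [0, 0, 0], "rotation": [0, 0, 0]}, {"gripper": 1, "dp": [0, 0, 0], "rotation": [0, 0, 0]}], squeeze=60)

```text
clock: 35.25
tcp_pos: [0.6547, -0.0156, 0.025]
ee_rot: [-0.001, 0.131, 0.991, -0.001]
force: [-3.0, -0.6, 6.5]
opening: 0.281
```

Contact at the expected height. Release, rise, move clear.

Request:
move_arm(plan=[{"gripper": 0.5, "dp": [0, 0, 0], "rotation": [0, 0, 0]}, {"gripper": 0.3, "dp": [0, 0, 0], "rotation": [0, 0, 0]}, {"gripper": 0.3, "dp": [0, 0, 0], "rotation": [0, 0, 0]}, {"gripper": 0.3, "dp": [0, 0, -0.03], "rotation": [0, 0, 0]}, {"gripper": 0, "dp": [0, 0, -0.045], "rotation": [0, 0, 0]}, {"gripper": 0, "dp": [0, 0, -0.05], "rotation": [0, 0, 0]}, {"gripper": 0, "dp": [0, 0, -0.05], "rotation": [0, 0, 0]}, {"gripper": 0, "dp": [0, 0, -0.03], "rotation": [0, 0, 0]}, {"gripper": 0, "dp": [0, 0, 0], "rotation": [0, 0, 0]}, {"gripper": 0, "dp": [0, 0, 0], "rotation": [0, 0, 0]}], squeeze=60)

```text
clock: 36.25
tcp_pos: [0.655, -0.0153, 0.2289]
ee_rot: [-0.001, 0.131, 0.991, -0.001]
force: [0.7, -0.5, -0.9]
opening: 1.001
```

```bash
python3 look.py w24; python3 - <<'E'
from rig import ctrl
import cv2
for n in ["scene","top"]:
    i=ctrl.camera(n)["img"][:,:,::-1]
    i=i[85:255,100:410] if n=="top" else i[130:320,85:435]
    cv2.imwrite(f"pics/{n}_end.png",cv2.convertScaleAbs(cv2.resize(i,None,fx=2.28,fy=2.28,interpolation=cv2.INTER_CUBIC),alpha=1.5))
E
```

```text
36.25 [ 0.655  -0.0153  0.2289] 165.0 [ 0.7 -0.5 -0.9] 1.000615619627044 [ 0.59  0.57 -0.95  1.34  0.46  1.46  0.98]
```

View pics/w24.png

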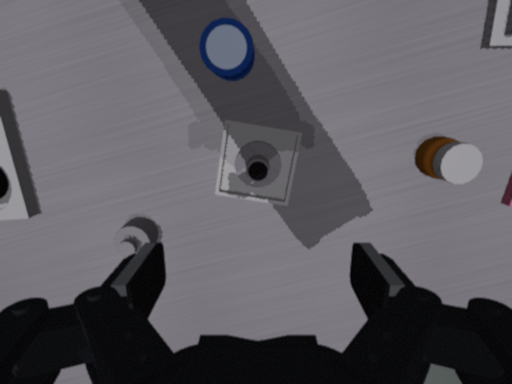

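View pics/scene_end.png

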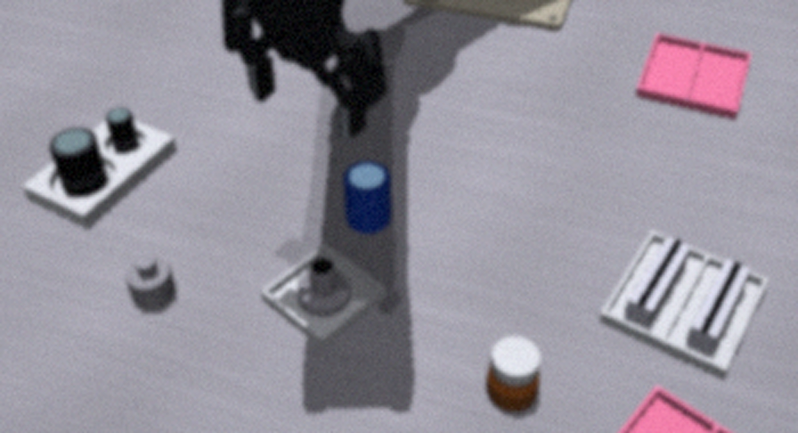

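View pics/top_end.png

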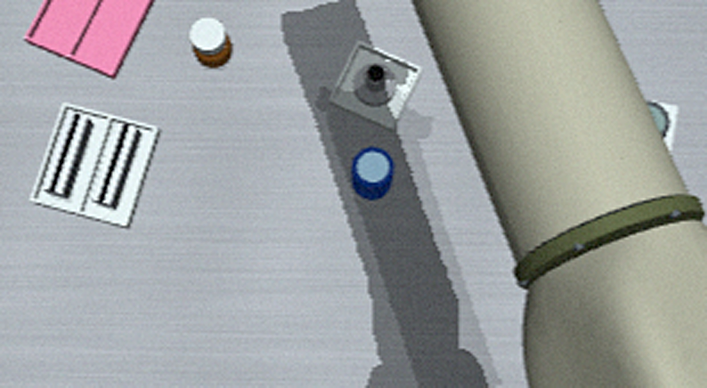

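The scene view shows both lenses upright in their wells at (78,160) and (122,130), and the flange centred in its tray at (323,285). Both rails lie in their bays at (660,280) and (718,305). The weight at (151,285), the jar at (514,372) and the blue lens at (367,197) haven't moved. I'm handing it in.

```bash
python3 -c "
from rig import ctrl
print(ctrl.job_done())"
```

```text
the job is handed in; nothing more can be done
None
```

All five parts are in their trays, and I handed the job in at about 36 s of the 115 s allowed. No verdict was reported. I placed them in this order: large lens in the wide well, small lens in the narrow well, one rail in each bay, then the flange, stub up, in the square tray.

**Last checks:**
- **Seating:** each part touched down with 5–9 N, within about 1 mm of the height expected for its tray floor.
- **Position:** in the last views every part is upright or flat and inside its place. By measurement, the large lens and both rails sit within about 5 mm of centre. I did not measure the small lens or the flange after letting go.
- **Left alone:** the weight, the jar, the blue lens and the pink trays show at the same pixels as at the start.

**What disagreed or came close:**
- **Heights from the two fixed cameras:** these were up to about 13 mm off the text at the tray rims and 10–19 mm low at the rail tops. I relied on the lengths in the wrist camera at the stated heights, which came out within about 4 mm.
- **Joint limits:** joint 7 read -2.60 rad, right at its limit, on the first approach to the rail tray. I turned the tool half a turn to get away from it. Joint 3 later reached -1.44 rad against its limit of -1.47. No reading went past a limit.

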